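# Turn up the drying weighing cup, tare it and load the tall vial

### The job

The square steel weighing cup has been drying upside down on the rubber mat: turn it mouth up and stand it in the middle of the balance pan. With the cup alone on the pan, press the tare button all the way down and let it come back up, then stand the taller of the two amber vials inside the cup, cap up. Set things down rather than dropping them, leave the short vial, the white jar and the amber bottle where they are, and let go of everything at the end.

Things in the scene. Friction and masses are not known exactly. Their poses are not given: they have to be found in the camera images.
- cup_center (a point): centre (half-way up, on the axis) of the loose square cup of bare steel, 140 g: outside 58 x 58 mm, 64 mm high, walls 3 mm, closed end 4 mm thick, so 52 x 52 mm and 60 mm deep inside. Its z axis points from the open mouth to the closed end: up at the start (cup mouth-down on the mat), down when the cup stands mouth up. x and y are square to the flat sides. It lies steadily on any flat side.
- cup_floor (a point): middle of the cup's inner floor (inner face of the closed end), 28 mm from the cup's centre along the cup's z axis; same axes as cup_center.
- mat: drying mat of black rubber with grey ribs, fixed to the bench, 200 mm (its x) by 180 mm (its y), 4 mm thick, top 4 mm over the bench; origin at the centre of its underside. The cup starts on it. Mat and balance may be on either side of the bench.
- balance: white bench balance, fixed: 260 mm deep (its x) by 180 mm wide (its y), housing top 50 mm over the bench. Origin at the centre of its underside; its front with display and tare button points to its -x.
- pan (a point): centre of the top face of the balance's round aluminium pan, 140 mm across, 60 mm over the bench; the pan is rigid. Axes as the balance's.
- tare_top (a point): top centre of the tare button, a round grey push button 26 mm across in a black housing on the front part of the balance, beside the display; pressed straight down.
- tare (a joint): travel of the tare button in m: 0 up, 0.006 fully down (about 4 N); it springs back up when let go.
- tall_vial_center (a point): centre (half-way up, on the axis) of the tall closed vial, the one to load: amber glass with black cap, 26 mm across, 105 mm high, cap the top 22 mm, 50 g, loose, standing on the bench. Its z axis points from foot to cap.
- tall_vial_foot (a point): middle of the tall vial's underside, 52.5 mm below its centre.
- short_vial_center (a point): centre of the short vial, to be left alone: like the tall one, 26 mm across but only 55 mm high, standing on the bench.
- jar_center (a point): centre of the white capped jar, to be left alone: 68 mm across, 70 mm high.
- bottle_center (a point): centre of the amber bottle with black cap, to be left alone: 72 mm across, 130 mm high.
- cup: the cup itself; its origin is the middle of its mouth (rim plane), 32 mm from the cup's centre; same axes as cup_center.
- tall_vial: the tall vial itself; origin in the middle of its underside, z axis from foot to cap.
There are look-alikes about, which are no part of the job. Leave any yellow look-alike of the tall_vial alone.

How it is judged:
By the outcome, as a careful person would: the job done as asked, in the order asked, and still so for the second after the job is handed in, with the robot touching nothing.
It also fails if it takes over 72 s, if anything falls off the work surface, if the arm or the gripper's body presses on something with over 40 N, if the wrist force passes 120 N, or if a joint passes its speed limit or range.

### The arm

A 6-joint arm with a two-finger parallel gripper is mounted at the origin on the work surface. World frame = base frame: x ahead of the robot, y to its left, z up, the work surface at z = 0. Lengths are in m, angles in rad, forces in N, time in s.
With the tool pointing down it reaches from about 0.375 to 0.975 m from the base axis. Payload 3.8 kg.
Tool frame: the origin (TCP) lies between the finger pads; the fingertips stand 25 mm ahead of it and the grasp point (between the pads) lies 6 mm ahead of it (tips_ahead is the distance from the TCP to the fingertips, in m); z points along the fingers, y is the direction in which the jaws open and shut (so a half turn about z gives the same grasp; the last joint's range is limited). The gripper opens to 85 mm and grips with 20 to 120 N. Pads are 22 mm wide; open, the fingers measure 114 mm over their backs; the gripper's body (76 mm by 85 mm) begins 54 mm behind the grasp point. The pads swing forward as they close: fully open they stand 13 mm farther back than shut.
Start: joints at [1.221, 0.264, 1.604, -0, 1.274, -0.037], TCP at [0.208, 0.642, 0.256] pointing down, gripper open.
Joint ranges: [-2.63, 2.63], [-0.94, 2.18], [0.31, 2.57], [-1.31, 4.45], [0, 2.66], [-2.55, 2.55]. Speed limits (rad/s): [2.57, 2.57, 3.14, 3.14, 3.14, 3.14].

### API

Orientations are given as a unit quaternion [x, y, z, w].
In Python, from bench import state, grab_frame, camera_model, close_job, tips_ahead gives the robot as it stands.
- The arm moves only by the tool jog_arm, never from a script. Its arguments are lists of equal length, an entry for each row: "twist": the turn, a rotation vector about the tool's x, y, z in rad, a list of three; "linear": the shift along the tool's x, y, z in mm, a list of three; "hand": the opening, from 0 (shut) to 1 (fully open). In form: {"twist": [[wx, wy, wz], ...], "linear": [[x, y, z], ...], "hand": [hand, ...]}. A call has 1 to 5 rows; each row shifts and turns the commanded pose from where the row before left it, along the tool's axes as they then stand; what a row does not reach is not made up. A row lasts 1/12 s, in which the tool goes at most 41.7 mm and 7.16 degrees, less where a joint would pass 70% of its speed; a pose out of reach is approached as far as the arm can. A call is refused whole if a number of a shift passes 41.7 or a number of a turn 0.125, either way. A call with a gripper value outside its range is refused whole. The fingers move at their own pace and stop on an object; the grip force is fixed at half the most. Time passes only in rows, so rows that do not move let the fingers close. It gives the time, the measured TCP pose, the force and the opening at its end, in the units of the state.
- state(): the state, without advancing time (a new reading comes with each control period).
- grab_frame(name): name is "scene" or "top" or "wrist"; returns the picture (400x640x3 uint8, red, green, blue); there is no depth.
- camera_model(name): a dict with "camera_matrix" (3x3 intrinsics, pixels), "xyz" and "attitude" of the camera in the world. Camera axes: x right, y up, looking along -z (the intrinsics and any distortion apply to the point x, -y, -z); pixel columns grow to the right and rows downward; lengths in m; the calibration is good to about 2 mm. A picture is of the moment at which its call begins: read the wrist's pose just before it. camera_model takes no time and is no camera call; for the wrist camera it gives the pose at the moment of the call.
- close_job(): hands the job in, once; it reports no verdict.
The state is a dict: "t": time; "joint_positions": joint angles; "qd": joint speeds; "joint_torque": joint torques, N m; "tool_pos": TCP position; "orientation": TCP orientation; "ft_force": force on the tool from outside, world axes, zero at the start; "ft_torque": the same for the moment, N m; "opening": opening from 0.0 (shut) to 1.0 (fully open).
Only numpy, scipy, OpenCV 4.12 (cv2) and the standard library are available. Lean on these libraries where they do the work, as an engineer would, in place of code of your own. Each camera call takes 0.05 s, during which the arm holds its last target.

## Working session

There is one attempt and no reset: what is moved stays moved. The work goes in short steps, Python scripts to look and compute and a tool call to move; the robot and the scene stay as the last step left them, time stands still between calls to the robot, and variables do not carry over. Pictures are saved under pics/ and viewed, and the job is handed in when it is done.

Besides the shell and the picture viewer there is one more tool, called after "Call:" as a command line: name --argument value ..., lists and objects as JSON in quotes. jog_arm: Moves the arm, as the interface text tells. Its arguments: {"type":"object","properties":{"twist":{"type":"array","items":{"type":"array","items":{"type":"number"}}},"linear":{"type":"array","items":{"type":"array","items":{"type":"number"}}},"hand":{"type":"array","items":{"type":"number"}}},"required":["twist","linear","hand"]}

```bash
ls; mkdir -p pics
python3 - <<'E'
from bench import *
import cv2
print(state())
for n in ["scene","top","wrist"]:
    print(n,camera_model(n))
    cv2.imwrite(f"pics/a_{n}.png",grab_frame(n)[:,:,::-1])
E
```

```text
pics
{'t': 0.0, 'joint_positions': array([ 1.22110328e+00,  2.64769168e-01,  1.60535395e+00, -5.22271321e-06,
        1.27368970e+00, -3.68877944e-02]), 'qd': array([-7.29910387e-04,  1.66323693e-05, -3.82919293e-04, -1.77477318e-03,
       -5.27492310e-04,  5.41497044e-04]), 'joint_torque': array([-4.12355257e-04, -5.15115380e+01, -3.67317903e+01,  3.90937203e-05,
        1.32040426e-02, -1.26519527e-05]), 'tool_pos': array([0.20748557, 0.64162416, 0.25496199]), 'orientation': array([ 1.55764905e-01,  9.87793532e-01, -1.08988522e-03, -2.10784279e-04]), 'ft_force': array([0.09345945, 0.03428799, 0.18037432]), 'ft_torque': array([ 0.04918244, -0.0148636 ,  0.02950049]), 'opening': 1.000849736165254}
scene {'camera_matrix': array([[443.77537389,   0.        , 318.9959725 ],
       [  0.        , 443.77537389, 194.60114099],
       [  0.        ,   0.        ,   1.        ]]), 'xyz': array([ 1.05505099, -0.59881715,  0.51670338]), 'attitude': array([0.4679347 , 0.16052466, 0.28140578, 0.82224068])}
top {'camera_matrix': array([[512.98842854,   0.        , 308.46669981],
       [  0.        , 512.98842854, 198.23245502],
       [  0.        ,   0.        ,   1.        ]]), 'xyz': array([ 0.42133597, -0.02003926,  1.09350777]), 'attitude': array([ 0.06837947, -0.05962086, -0.69526327,  0.71300673])}
wrist {'camera_matrix': array([[349.65171884,   0.        , 325.65342172],
       [  0.        , 349.65171884, 196.90024232],
       [  0.        ,   0.        ,   1.        ]]), 'xyz': array([0.13460628, 0.66609752, 0.37318794]), 'attitude': array([-0.12221031, -0.08775604,  0.58135254,  0.79962038])}
```

View pics/a_scene.png

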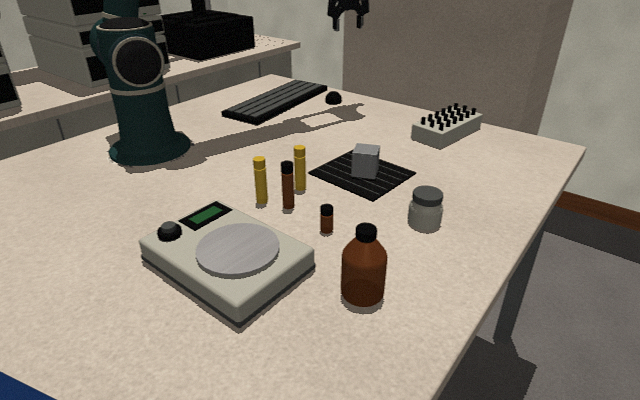

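View pics/a_top.png

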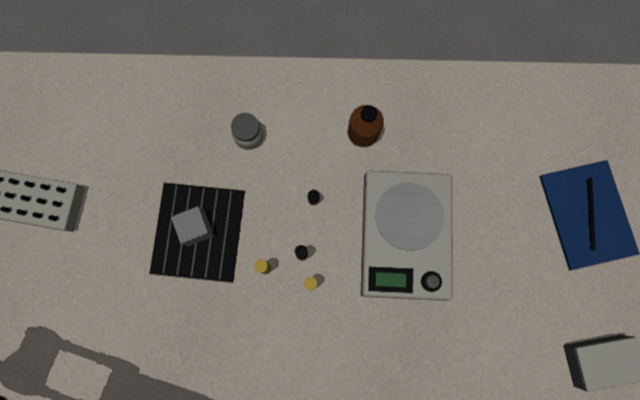

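View pics/a_wrist.png

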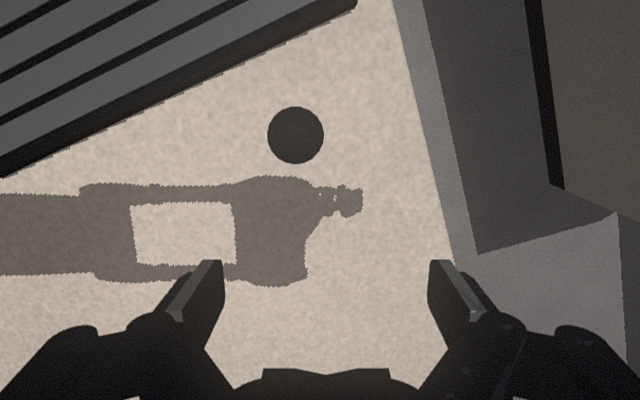

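The top view shows the mat around (198,232) with the cup at about (190,225). The pan is at about (409,216) and the tare button at (431,281). Vial candidates:
- **Amber tall:** black cap at (302,252).
- **Amber short:** black cap at (314,197).
- **Yellow look-alikes:** (263,266) and (311,283), to be left alone.

In the scene view the tall amber vial is at about (288,185) and the short one at (327,220).

```bash
cat > h.py <<'E'
import numpy as np, cv2
from scipy.spatial.transform import Rotation as R
from bench import *
def ray(cm,u,v):
    K=cm["camera_matrix"]; d=np.linalg.solve(K,[u,v,1.0]); d=np.array([d[0],-d[1],-d[2]])
    return np.array(cm["xyz"]),R.from_quat(cm["attitude"]).apply(d)
def onz(cm,u,v,z):
    o,d=ray(cm,u,v); return o+d*(z-o[2])/d[2]
def proj(cm,p):
    q=R.from_quat(cm["attitude"]).inv().apply(np.array(p)-cm["xyz"]); k=cm["camera_matrix"]@np.array([q[0],-q[1],-q[2]]); return k[:2]/k[2]
def tri(a,ua,b,ub):
    o1,d1=ray(a,*ua);o2,d2=ray(b,*ub)
    d1=d1/np.linalg.norm(d1);d2=d2/np.linalg.norm(d2)
    s=np.linalg.lstsq(np.c_[d1,-d2],o2-o1,rcond=None)[0]
    p,q=o1+s[0]*d1,o2+s[1]*d2
    return (p+q)/2,np.linalg.norm(p-q)
E
python3 - <<'E'
from h import *
t=cv2.imread("pics/a_top.png"); s=cv2.imread("pics/a_scene.png")
c=cv2.resize(t[180:300,145:345],None,fx=4,fy=4,interpolation=cv2.INTER_CUBIC); cv2.imwrite("pics/b1.png",c)
c=cv2.resize(t[160:305,350:470],None,fx=4,fy=4,interpolation=cv2.INTER_CUBIC); cv2.imwrite("pics/b2.png",c)
c=cv2.resize(s[130:250,240:440],None,fx=4,fy=4,interpolation=cv2.INTER_CUBIC); cv2.imwrite("pics/b3.png",c)
E
```

```text
(no output)
```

View pics/b1.png

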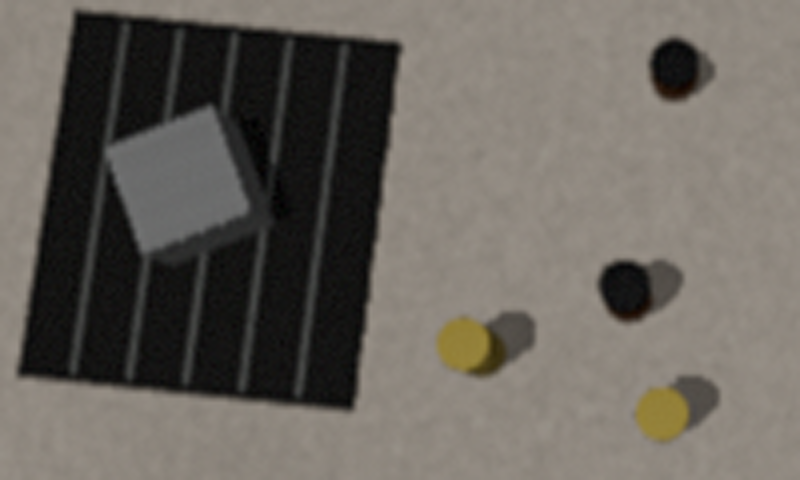

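View pics/b2.png

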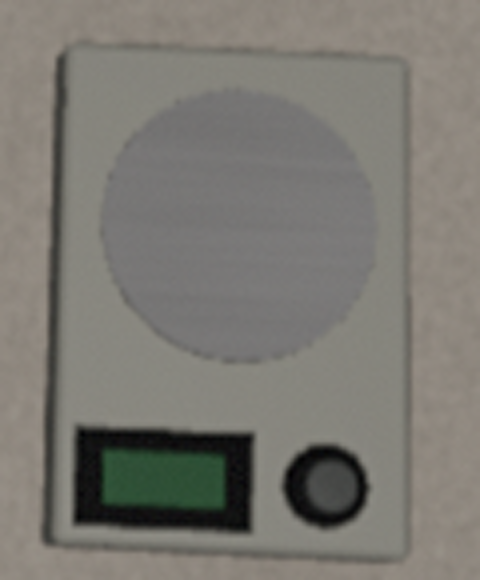

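View pics/b3.png

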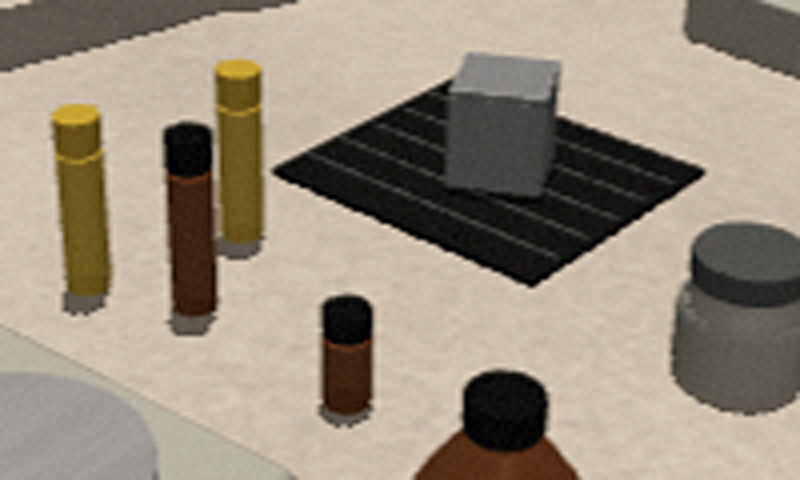

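The crops confirm that the amber vial with the black cap at top-view (302,252), scene (288,185), is the tall one. The amber vial at (314,197) is about half as high, and the other two are yellow.

Run:
```python
from h import *
t=cv2.imread("pics/a_top.png"); s=cv2.imread("pics/a_scene.png")
T=camera_model("top");S=camera_model("scene")
# cup corners in top crop
cs=[(212,104),(107,150),(145,257),(250,212)]
P=[onz(T,145+(x+.5)/4-.5,180+(y+.5)/4-.5,.068) for x,y in cs]
P=np.array(P);print("cup corners",P.round(4)); print("ctr",P.mean(0).round(4),"edges",[round(np.linalg.norm(P[i]-P[i-1]),4) for i in range(4)],"ang",[round(np.degrees(np.arctan2(*(P[i]-P[i-1])[[1,0]])),1) for i in range(4)])
hsv=cv2.cvtColor(t,cv2.COLOR_BGR2HSV)
# scene cup top corners
cs2=[(468,54),(560,62),(553,100),(447,92)]
P2=np.array([onz(S,240+(x+.5)/4-.5,130+(y+.5)/4-.5,.068) for x,y in cs2]);print("scene cup",P2.mean(0).round(4))
# mat corners
M=np.array([onz(T,145+x/4-.4,180+y/4-.4,.004) for x,y in [(77,10),(400,43),(353,409),(19,376)]]);print("mat",M.round(3).tolist(),M.mean(0).round(4))
# caps: dark blobs
def cent(img,box,f):
    x0,y0,x1,y1=box; m=f(img[y0:y1,x0:x1]); ys,xs=np.nonzero(m); return xs.mean()+x0,ys.mean()+y0,len(xs)
dark=lambda c:(c.max(2)<32)
yel=lambda c:((c[...,2].astype(int)-c[...,0])>60)
for n,b,f,z in [("tall",(290,240,312,262),dark,.105),("short",(304,186,324,207),dark,.055),("y1",(250,256,275,277),yel,.105),("y2",(300,272,322,294),yel,.105)]:
    u,v,k=cent(t,b,f);print(n,u,v,k,onz(T,u,v,z).round(4))
# scene caps, top face
for n,(x,y),z in [("tall cap top",(188,129),.105),("short",(347,302),.055),("y1",(238,67),.105),("y2",(77,112),.105),("tallfoot",(194,314),0.0)]:
    print(n,onz(S,240+x/4-.4,130+y/4-.4,z).round(4))
# pan: ellipse from crop ; button
for n,(x,y),z in [("panL",(101,226),.06),("panR",(377,226),.06),("panT",(239,88),.06),("panB",(239,363),.06),("tare btn",(331,486),.06),("housing",(326,486),.055)]:
    print(n,onz(T,350+x/4-.4,160+y/4-.4,z).round(4))
B=np.array([onz(T,350+x/4-.4,160+y/4-.4,.05) for x,y in [(70,45),(407,62),(407,560),(50,546)]]);print(B.round(3).tolist(),B.mean(0))
c=cv2.resize(s[190:320,130:330],None,fx=4,fy=4,interpolation=cv2.INTER_CUBIC); cv2.imwrite("pics/b4.png",c)
```

```text
cup corners [[0.5884 0.2199 0.068 ]
 [0.5635 0.2716 0.068 ]
 [0.5099 0.2485 0.068 ]
 [0.5339 0.1972 0.068 ]]
ctr [0.5489 0.2343 0.068 ] edges [np.float64(0.0591), np.float64(0.0574), np.float64(0.0584), np.float64(0.0566)] ang [np.float64(22.6), np.float64(115.7), np.float64(-156.7), np.float64(-65.0)]
scene cup [0.5494 0.2376 0.068 ]
mat [[0.649, 0.312, 0.004], [0.635, 0.135, 0.004], [0.439, 0.15, 0.004], [0.451, 0.327, 0.004]] [0.5434 0.2312 0.004 ]
tall 301.1512605042017 251.78151260504202 119 [0.4974 0.006  0.105 ]
short 313.42452830188677 196.30188679245282 106 [ 0.6158 -0.0147  0.055 ]
y1 260.56617647058823 265.7720588235294 136 [0.4687 0.0829 0.105 ]
y2 310.1353383458647 283.0 133 [ 0.4386 -0.0128  0.105 ]
tall cap top [0.495  0.0129 0.105 ]
short [ 0.6143 -0.0076  0.055 ]
y1 [0.4659 0.0879 0.105 ]
y2 [ 0.4353 -0.0079  0.105 ]
tallfoot [0.5035 0.0022 0.    ]
panL [ 0.577  -0.1406  0.06  ]
panR [ 0.5804 -0.2804  0.06  ]
panT [ 0.6504 -0.2112  0.06  ]
panB [ 0.5092 -0.2099  0.06  ]
tare btn [ 0.4494 -0.2549  0.06  ]
housing [ 0.4495 -0.2535  0.055 ]
[[0.673, -0.125, 0.05], [0.669, -0.3, 0.05], [0.414, -0.294, 0.05], [0.416, -0.117, 0.05]] [ 0.54317337 -0.2091574   0.05      ]
```

View pics/b4.png

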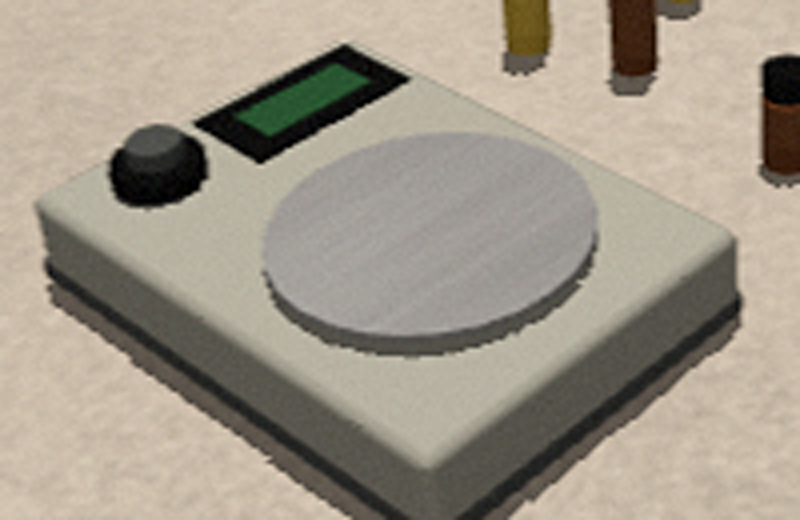

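Run:
```python
from h import *
Rt=toolR(24,120,-1); G=np.array([.549,.235,.036]); z=Rt.as_matrix()[:,2]
print(Rt.as_matrix().round(2))
plan(G-z*.126,Rt)
```

```text
[[ 0.79  0.41 -0.46]
 [ 0.35 -0.91 -0.2 ]
 [-0.5   0.   -0.87]]
n 23 d [ 399.  -381.1 -110.1] rot deg [ 35.9 -13.7 134.2]
-- 0
tw [0.0272, -0.0104, 0.1018] lin [-21.6, -10.4, 4.8]
tw [0.0272, -0.0104, 0.1018] lin [-22.5, -8.0, 5.3]
tw [0.0272, -0.0104, 0.1018] lin [-23.1, -5.6, 5.7]
tw [0.0272, -0.0104, 0.1018] lin [-23.5, -3.0, 6.1]
tw [0.0272, -0.0104, 0.1018] lin [-23.6, -0.5, 6.4]
-- 5
tw [0.0272, -0.0104, 0.1018] lin [-23.5, 2.1, 6.6]
tw [0.0272, -0.0104, 0.1018] lin [-23.1, 4.7, 6.7]
tw [0.0272, -0.0104, 0.1018] lin [-22.4, 7.2, 6.8]
tw [0.0272, -0.0104, 0.1018] lin [-21.5, 9.6, 6.8]
tw [0.0272, -0.0104, 0.1018] lin [-20.3, 11.9, 6.7]
-- 10
tw [0.0272, -0.0104, 0.1018] lin [-18.9, 14.1, 6.6]
tw [0.0272, -0.0104, 0.1018] lin [-17.3, 16.1, 6.3]
tw [0.0272, -0.0104, 0.1018] lin [-15.5, 17.9, 6.1]
tw [0.0272, -0.0104, 0.1018] lin [-13.5, 19.6, 5.7]
tw [0.0272, -0.0104, 0.1018] lin [-11.4, 21.0, 5.3]
-- 15
tw [0.0272, -0.0104, 0.1018] lin [-9.1, 22.2, 4.8]
tw [0.0272, -0.0104, 0.1018] lin [-6.8, 23.1, 4.3]
tw [0.0272, -0.0104, 0.1018] lin [-4.4, 23.8, 3.7]
tw [0.0272, -0.0104, 0.1018] lin [-1.9, 24.2, 3.0]
tw [0.0272, -0.0104, 0.1018] lin [0.6, 24.3, 2.4]
-- 20
tw [0.0272, -0.0104, 0.1018] lin [3.1, 24.2, 1.7]
tw [0.0272, -0.0104, 0.1018] lin [5.6, 23.8, 1.0]
tw [0.0272, -0.0104, 0.1018] lin [8.0, 23.1, 0.3]
```

Call:
jog_arm --twist '[[0,0,0.115],[0,0,0.115],[0,0,0.115],[0,0,0.115],[0,0,0.115]]' --linear '[[-24,-10,0],[-25,-7,0],[-26,-5,0],[-26,-2,0],[-26,1,0]]' --hand '[1,1,1,1,1]'

```text
t: 0.57
tool_pos: [0.3062, 0.5549, 0.2558]
orientation: [0.432, 0.902, -0.0, -0.0]
ft_force: [1.2, 0.4, 0.2]
opening: 0.999
```

Run:
```python
from h import *
show()
Rt=toolR(24,120,-1); G=np.array([.549,.235,.036]); z=Rt.as_matrix()[:,2]
plan(G-z*.126,Rt)
```

```text
t 0.57 p [0.3062 0.5549 0.2558] z [-0.    -0.001 -1.   ] y [ 0.779  0.627 -0.001] j [ 1.03  0.19  1.7  -0.    1.26  0.35] f [1.2 0.4 0.2] op 0.999
n 18 d [ 300.4 -294.3 -110.7] rot deg [ 27.4 -21.  102.1]
-- 0
tw [0.0265, -0.0204, 0.099] lin [-23.2, 2.8, 6.2]
tw [0.0265, -0.0204, 0.099] lin [-22.7, 5.2, 6.5]
tw [0.0265, -0.0204, 0.099] lin [-21.9, 7.6, 6.8]
tw [0.0265, -0.0204, 0.099] lin [-20.9, 9.9, 7.0]
tw [0.0265, -0.0204, 0.099] lin [-19.7, 12.1, 7.1]
-- 5
tw [0.0265, -0.0204, 0.099] lin [-18.2, 14.1, 7.2]
tw [0.0265, -0.0204, 0.099] lin [-16.6, 16.1, 7.1]
tw [0.0265, -0.0204, 0.099] lin [-14.8, 17.8, 7.0]
tw [0.0265, -0.0204, 0.099] lin [-12.8, 19.3, 6.8]
tw [0.0265, -0.0204, 0.099] lin [-10.7, 20.7, 6.5]
-- 10
tw [0.0265, -0.0204, 0.099] lin [-8.4, 21.8, 6.1]
tw [0.0265, -0.0204, 0.099] lin [-6.1, 22.7, 5.7]
tw [0.0265, -0.0204, 0.099] lin [-3.7, 23.3, 5.2]
tw [0.0265, -0.0204, 0.099] lin [-1.3, 23.7, 4.6]
tw [0.0265, -0.0204, 0.099] lin [1.2, 23.8, 4.0]
-- 15
tw [0.0265, -0.0204, 0.099] lin [3.6, 23.7, 3.3]
tw [0.0265, -0.0204, 0.099] lin [6.0, 23.3, 2.6]
tw [0.0265, -0.0204, 0.099] lin [8.3, 22.6, 1.8]
```

Call:
jog_arm --twist '[[0,0,0.115],[0,0,0.115],[0,0,0.115],[0,0,0.115],[0,0,0.115]]' --linear '[[-26,3,4],[-25,6,4],[-24,9,4],[-23,12,4],[-21,14,4]]' --hand '[1,1,1,1,1]'

```text
t: 0.98
tool_pos: [0.3994, 0.4659, 0.2357]
orientation: [0.67, 0.742, -0.0, 0.0]
ft_force: [0.3, -0.2, 0.4]
opening: 1.001
```

Call:
jog_arm --twist '[[0,0,0.115],[0,0,0.115],[0,0,0.115],[0,0,0.115],[0,0,0.115]]' --linear '[[-19,16,4],[-17,18,4],[-15,20,4],[-13,21,4],[-10,22,4]]' --hand '[1,1,1,1,1]'

```text
t: 1.4
tool_pos: [0.4877, 0.3798, 0.2157]
orientation: [0.853, 0.522, -0.0, 0.0]
ft_force: [-0.1, -0.6, 0.3]
opening: 0.997
```

Run:
```python
from h import *
show()
Rt=toolR(24,120,-1); G=np.array([.549,.235,.036]); z=Rt.as_matrix()[:,2]
plan(G-z*.126,Rt)
cv2.imwrite("pics/c_w.png",grab_frame("wrist")[:,:,::-1])
```

```text
t 1.4 p [0.4877 0.3798 0.2157] z [-0.001 -0.    -1.   ] y [ 0.89  -0.455 -0.   ] j [ 0.62  0.19  1.77 -0.    1.18  1.09] f [-0.1 -0.6  0.3] op 0.997
n 8 d [ 118.8 -119.2  -70.6] rot deg [ 10.2 -28.8  38. ]
-- 0
tw [0.0222, -0.0628, 0.0829] lin [-6.5, 20.0, 8.8]
tw [0.0222, -0.0628, 0.0829] lin [-4.3, 20.6, 8.7]
tw [0.0222, -0.0628, 0.0829] lin [-2.0, 21.1, 8.4]
tw [0.0222, -0.0628, 0.0829] lin [0.3, 21.4, 8.0]
tw [0.0222, -0.0628, 0.0829] lin [2.6, 21.4, 7.5]
-- 5
tw [0.0222, -0.0628, 0.0829] lin [4.8, 21.3, 6.8]
tw [0.0222, -0.0628, 0.0829] lin [6.9, 20.9, 5.9]
tw [0.0222, -0.0628, 0.0829] lin [9.0, 20.4, 5.0]
```

View pics/c_w.png

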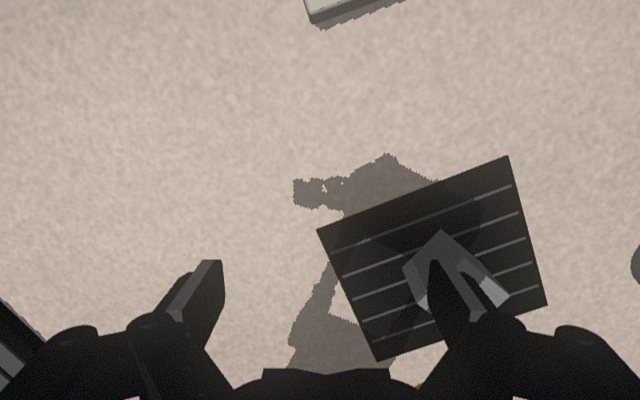

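The wrist view shows the mat at about (430,260), with the cup partly hidden by the right finger at about (455,275). Carrying on to the pre-grasp.

Call:
jog_arm --twist '[[0.022,-0.063,0.083],[0.022,-0.063,0.083],[0.022,-0.063,0.083],[0.022,-0.063,0.083],[0.022,-0.063,0.083]]' --linear '[[-6.5,20,8.8],[-4.3,20.6,8.7],[-2,21.1,8.4],[0.3,21.4,8],[2.6,21.4,7.5]]' --hand '[1,1,1,1,1]'

```text
t: 1.87
tool_pos: [0.5623, 0.3066, 0.172]
orientation: [0.929, 0.33, -0.162, 0.036]
ft_force: [-0.3, 1.2, 0.0]
opening: 1.0
```

Call:
jog_arm --twist '[[0.022,-0.063,0.083],[0.022,-0.063,0.083],[0.022,-0.063,0.083],[0,0,0]]' --linear '[[4.8,21.3,6.8],[6.9,20.9,5.9],[9,20.4,5],[0,0,0]]' --hand '[1,1,1,1]'

```text
t: 2.2
tool_pos: [0.6084, 0.2582, 0.1391]
orientation: [0.944, 0.2, -0.257, 0.057]
ft_force: [-0.3, -0.7, -1.5]
opening: 0.998
```

Run:
```python
from h import *
show()
Rt=toolR(24,120,-1); G=np.array([.549,.235,.036]); z=Rt.as_matrix()[:,2]
plan(G-z*.006,Rt)
W=camera_model("wrist");cv2.imwrite("pics/c_w2.png",grab_frame("wrist")[:,:,::-1])
print([proj(W,p).round(0) for p in [[.5884,.22,.068],[.5635,.2716,.068],[.51,.2485,.068],[.534,.197,.068]]])
```

```text
t 2.2 p [0.6084 0.2582 0.1391] z [-0.463 -0.21  -0.861] y [ 0.406 -0.914  0.005] j [ 0.38  0.66  1.35 -0.03  1.67  1.53] f [-0.3 -0.7 -1.5] op 0.998
n 4 d [-56.7 -22.  -97.9] rot deg [ 0.2  0.5 -0.2]
-- 0
tw [0.0009, 0.0024, -0.0007] lin [-0.6, -0.8, 28.8]
tw [0.0009, 0.0024, -0.0007] lin [-0.7, -0.8, 28.8]
tw [0.0009, 0.0024, -0.0007] lin [-0.8, -0.8, 28.8]
tw [0.0009, 0.0024, -0.0007] lin [-0.8, -0.8, 28.8]
[array([372., 209.]), array([276., 211.]), array([284., 263.]), array([363., 262.])]
```

View pics/c_w2.png

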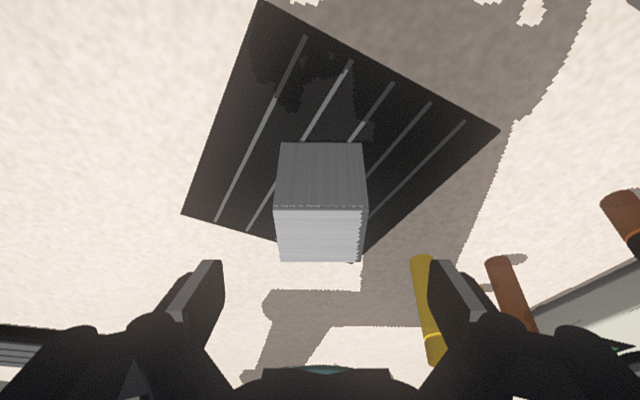

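The wrist view shows the cup's bright top face spanning (273–367, 207–262). That is within about 4 px of my predicted corners, and it sits between the fingers, so I'm descending.

Call:
jog_arm --twist '[[0,0.005,0],[0,0.005,0],[0,0,0],[0,0,0],[0,0,0]]' --linear '[[-0.7,-0.8,29],[-0.7,-0.8,29],[-0.7,-0.8,29],[-0.7,-0.8,28],[0,0,0]]' --hand '[1,1,1,1,0.5]'

```text
t: 2.67
tool_pos: [0.545, 0.2393, 0.0432]
orientation: [0.944, 0.204, -0.253, 0.055]
ft_force: [-2.3, -0.5, -1.3]
opening: 0.89
```

Call:
jog_arm --twist '[[0,0,0],[0,0,0],[0,0,0],[0,0,0],[0,0,0]]' --linear '[[0,0,0],[0,0,0],[0,0,0],[0,0,0],[0,0,0]]' --hand '[0.4,0.3,0.3,0.3,0.3]'

```text
t: 3.08
tool_pos: [0.553, 0.2415, 0.0487]
orientation: [0.946, 0.204, -0.246, 0.054]
ft_force: [2.5, 0.3, 1.1]
opening: 0.669
```

Run:
```python
from h import *
show()
cv2.imwrite("pics/d_w.png",grab_frame("wrist")[:,:,::-1])
```

```text
t 3.08 p [0.553  0.2415 0.0487] z [-0.444 -0.203 -0.873] y [ 0.412 -0.911  0.002] j [ 0.38  0.63  1.57 -0.02  1.45  1.54] f [2.5 0.3 1.1] op 0.669
```

View pics/d_w.png

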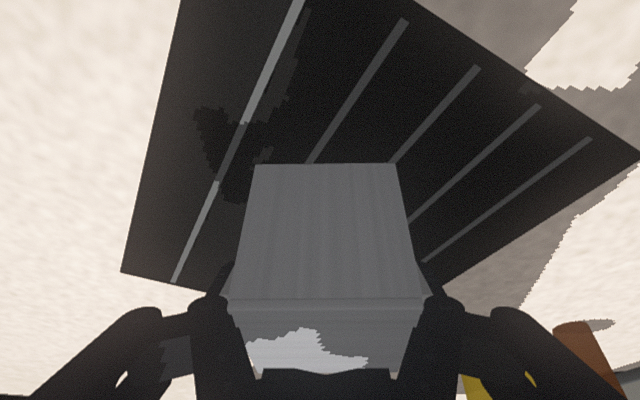

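Call:
jog_arm --twist '[[0,0,0],[0,0,0]]' --linear '[[0,0,0],[0,0,0]]' --hand '[0.3,0.3]'

```text
t: 3.3
tool_pos: [0.5529, 0.2414, 0.0486]
orientation: [0.946, 0.204, -0.247, 0.054]
ft_force: [2.6, 3.2, 4.7]
opening: 0.674
```

Run:
```python
from h import *
show(); print(state()["qd"].round(3), state()["ft_torque"].round(2))
cv2.imwrite("pics/d_s.png",cv2.resize(grab_frame("scene")[100:260,260:500,::-1],None,fx=3,fy=3))
```

```text
t 3.3 p [0.5529 0.2414 0.0486] z [-0.445 -0.203 -0.873] y [ 0.412 -0.911  0.002] j [ 0.38  0.63  1.57 -0.02  1.45  1.54] f [2.6 3.2 4.7] op 0.674
[ 0.001  0.001  0.001 -0.    -0.    -0.   ] [ 0.22 -0.21 -0.08]
```

View pics/d_s.png

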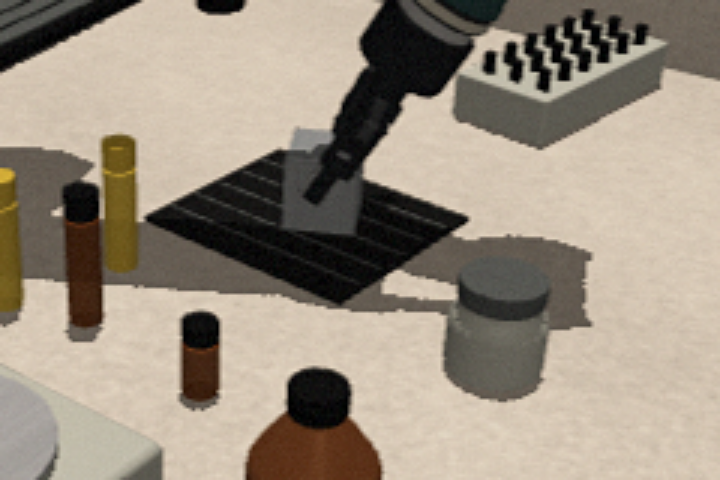

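```bash
cat >> h.py <<'E'
OFF=np.array([0,0,.014])
def tcp_for(c,Rt,off=OFF): return np.asarray(c)-Rt.apply(off)
E
python3 - <<'E'
from h import *
Rt=toolR(24.5,29.2,-1)
plan(tcp_for([.549,.235,.085],toolR(24.5,119.2,-1)),toolR(24.5,119.2,-1))
# rotation about the cup centre: const rows
R0=R.from_quat(state()["orientation"]); rv=(R0.inv()*Rt).as_rotvec(); print(rv)
n=14; w=rv[1]/n
# TCP shift per row in tool axes so that point OFF stays: lin = OFF - Rot(w) OFF
print((OFF-R.from_rotvec([0,w,0]).apply(OFF))*1000,w)
E
```

```text
n 2 d [ 2.3 -3.6 48.6] rot deg [-0.   0.  -0.2]
-- 0
tw [-0.0, 0.0004, -0.0019] lin [-11.6, 2.1, -21.3]
tw [-0.0, 0.0004, -0.0019] lin [-11.6, 2.1, -21.3]
[ 0.00295392  1.57151431 -0.00297927]
[-1.56821613  0.          0.08810947] 0.11225102182484836
```

Call:
jog_arm --twist '[[0,0,0],[0,0,0],[0,0,0],[0,0,0]]' --linear '[[-4,0,-7],[-8,0,-14.5],[-8,0,-14.5],[-4,0,-7]]' --hand '[0.3,0.3,0.3,0.3]'

```text
t: 3.68
tool_pos: [0.5524, 0.2411, 0.0995]
orientation: [0.946, 0.204, -0.247, 0.054]
ft_force: [1.3, 0.5, -1.3]
opening: 0.678
```

Call:
jog_arm --twist '[[0,0.06,0],[0,0.112,0],[0,0.112,0],[0,0.112,0],[0,0.112,0]]' --linear '[[-0.8,0,0],[-1.6,0,0],[-1.6,0,0],[-1.6,0,0],[-1.6,0,0]]' --hand '[0.3,0.3,0.3,0.3,0.3]'

```text
t: 4.1
tool_pos: [0.5463, 0.2384, 0.1009]
orientation: [0.978, 0.211, 0.001, 0.001]
ft_force: [-0.3, -0.4, -1.0]
opening: 0.673
```

Call:
jog_arm --twist '[[0,0.112,0],[0,0.112,0],[0,0.112,0],[0,0.112,0],[0,0.112,0]]' --linear '[[-1.6,0,0],[-1.6,0,0],[-1.6,0,0],[-1.6,0,0],[-1.6,0,0]]' --hand '[0.3,0.3,0.3,0.3,0.3]'

```text
t: 4.52
tool_pos: [0.5384, 0.2347, 0.0993]
orientation: [0.939, 0.203, 0.271, -0.057]
ft_force: [-0.7, 1.4, -1.4]
opening: 0.674
```

Run:
```python
from h import *
show()
Rt=toolR(24.5,29.2,-1)
plan(tcp_for([.549,.235,.085],Rt),Rt,5)
```

```text
t 4.52 p [0.5384 0.2347 0.0993] z [ 0.486  0.217 -0.846] y [ 0.412 -0.911  0.003] j [0.35 0.01 2.32 0.15 0.25 1.35] f [-0.7  1.4 -1.4] op 0.674
n 5 d [-0.6 -4.8 -7.5] rot deg [ 0.3 28.6 -0. ]
-- 0
tw [0.0009, 0.0999, -0.0] lin [-1.2, 0.8, 1.0]
tw [0.0009, 0.0999, -0.0] lin [-1.3, 0.8, 0.9]
tw [0.0009, 0.0999, -0.0] lin [-1.4, 0.8, 0.7]
tw [0.0009, 0.0999, -0.0] lin [-1.5, 0.8, 0.6]
tw [0.0009, 0.0999, -0.0] lin [-1.5, 0.8, 0.4]
```

```bash
cat > kin.py <<'E'
from h import *
from scipy.optimize import least_squares
D=np.array([[.2648,1.6054,1.2737,np.hypot(.2075,.6418),.2552],[.19,1.70,1.26,np.hypot(.3062,.5549),.2558],[.19,1.77,1.18,np.hypot(.4877,.3798),.2157],
[.66,1.35,1.67,np.hypot(.6084,.2582),.1391],[.63,1.57,1.45,np.hypot(.5529,.2414),.0486],[.01,2.32,.25,np.hypot(.5384,.2347),.0993]])
def fk(q,j2,j3,j5):
    r0,L1,L2,de,L3,h=q; a=j2+j3
    return r0+L1*np.sin(j2)+L2*np.sin(a+de)+L3*np.sin(a+j5), h+L1*np.cos(j2)+L2*np.cos(a+de)+L3*np.cos(a+j5)
def res(q):
    r,z=fk(q,*D[:,:3].T); return np.r_[r-D[:,3],z-D[:,4], (np.array(q)-[0.0,.4,.4,0,.25,.4])*.002]
s=least_squares(res,[0,.4,.4,0,.25,.4]); Q=s.x
lo=[-.94,.31,0];hi=[2.18,2.57,2.66]
def ik(r,z,theta):
    best=None
    t=np.radians(theta); sm=np.pi/2+t
    def f(j): rr,zz=fk(Q,j[0],j[1],sm-j[0]-j[1]); return [rr-r,zz-z]
    o=least_squares(f,[.3,1.7]); j=np.r_[o.x,sm-o.x.sum()]
    return j, o.cost<1e-8 and all(j>lo) and all(j<hi)
if __name__=="__main__":
    print(Q.round(3),(res(Q)[:12]*1000).round(1))
    for zc,nm in ((.033,"bench/mat"),(.092,"pan")):
        for th in (20,30,40,45,60,90,110,120,130,140):
            row=[]
            for rc in np.arange(.45,.95,.05):
                t=np.radians(th); j,ok=ik(rc-.014*np.cos(t),zc+.014*np.sin(t),th); row.append(f"{j[2]:.1f}{'+' if ok else '-'}")
            print(nm,th,row)
E
python3 kin.py
```

```text
[-0.004  0.513  0.57  -0.003  0.322  0.25 ] [-0.3 -2.2  2.9  0.4 -0.7 -0.1  1.2 -1.5  1.1 -1.2  0.5 -0.1]
bench/mat 20 ['0.8-', '-1.3-', '-1.2-', '-1.1-', '-1.0-', '-1.0-', '-0.9-', '-0.9-', '-0.8-', '-0.7-']
bench/mat 30 ['-0.9-', '-0.8-', '-0.8-', '-0.7-', '-0.7-', '-0.7-', '-0.6-', '-0.6-', '-0.5-', '-0.5-']
bench/mat 40 ['-0.4-', '-0.4-', '-0.4-', '-0.4-', '-0.4-', '-0.3-', '-0.3-', '-0.3-', '-0.2-', '-0.2-']
bench/mat 45 ['-0.2-', '-0.3-', '-0.3-', '-0.2-', '-0.2-', '-0.2-', '-0.2-', '-0.1-', '-0.1-', '-0.0-']
bench/mat 60 ['0.2-', '0.2+', '0.2+', '0.2+', '0.2+', '0.2+', '0.3+', '0.3+', '0.3+', '0.4+']
bench/mat 90 ['0.8+', '0.8+', '0.8+', '0.9+', '0.9+', '0.9+', '1.0+', '1.0+', '1.1+', '1.2+']
bench/mat 110 ['1.2+', '1.2+', '1.2+', '1.3+', '1.3+', '1.4+', '1.4+', '1.5+', '1.6+', '1.7+']
bench/mat 120 ['1.3+', '1.4+', '1.4+', '1.5+', '1.5+', '1.6+', '1.7+', '1.7+', '1.9+', '2.0-']
bench/mat 130 ['1.5+', '1.5+', '1.6+', '1.6+', '1.7+', '1.8+', '1.9+', '2.0+', '2.2-', '2.3-']
bench/mat 140 ['1.6+', '1.7+', '1.8+', '1.8+', '1.9+', '2.0+', '2.1+', '2.3+', '2.4-', '2.4-']
pan 20 ['1.
[... 208 characters left out ...]
, '-0.2-', '-0.2-', '-0.2-', '-0.2-', '-0.2-', '-0.2-', '-0.1-', '-0.1-']
pan 45 ['0.0-', '-0.0-', '-0.1-', '-0.1-', '-0.1-', '-0.1-', '-0.0-', '-0.0-', '0.0+', '0.1+']
pan 60 ['0.4+', '0.3+', '0.3+', '0.3+', '0.3+', '0.3+', '0.4+', '0.4+', '0.4+', '0.5+']
pan 90 ['0.9+', '0.9+', '1.0+', '1.0+', '1.0+', '1.0+', '1.1+', '1.1+', '1.2+', '1.2+']
pan 110 ['1.3+', '1.3+', '1.3+', '1.4+', '1.4+', '1.5+', '1.5+', '1.6+', '1.7+', '1.8+']
pan 120 ['1.4+', '1.5+', '1.5+', '1.5+', '1.6+', '1.7+', '1.7+', '1.8+', '1.9+', '2.2-']
pan 130 ['1.6+', '1.6+', '1.7+', '1.7+', '1.8+', '1.9+', '1.9+', '2.1+', '2.2-', '2.4-']
pan 140 ['1.7+', '1.8+', '1.8+', '1.9+', '2.0+', '2.1+', '2.2+', '2.3+', '2.5-', '2.5-']
```

```bash
cat > k3.py <<'E'
from kin import *
from scipy.spatial.transform import Rotation as R
LO=np.array([-2.63,-.94,.31,-1.31,0,-2.55]);HI=np.array([2.63,2.18,2.57,4.45,2.66,2.55])
r0,L1,L2,de,L3,hh=Q
def FK(j,d=.0245):
    A=R.from_euler('z',j[0]); p=np.array([r0,d,hh]); B=R.from_euler('y',j[1])
    p=p+B.apply([0,0,L1]); B=B*R.from_euler('y',j[2]); p=p+B.apply([0,0,L2])
    B=B*R.from_euler('z',j[3])*R.from_euler('y',j[4])*R.from_euler('z',j[5]); p=p+B.apply([0,0,L3])
    return A.apply(p), A*B
s=state(); p,B=FK(s["joint_positions"])
CORR=B.inv()*R.from_quat(s["orientation"])
def IK(p,Rt,j0):
    def f(j):
        P,B=FK(j); return np.r_[(P-p)*5,((B*CORR).inv()*Rt).as_rotvec()]
    o=least_squares(f,np.clip(j0,LO+.01,HI-.01),bounds=(LO,HI)); return o.x,o.cost
if __name__=="__main__":
    print(p-s["tool_pos"],np.degrees(CORR.as_rotvec()))
    for nm,c in (("mat",[.549,.235,.033]),("mat hi",[.549,.235,.1]),("pan",[.579,-.2105,.092]),("pan hi",[.579,-.2105,.2])):
      for rel in (60,75,90):
        az=np.degrees(np.arctan2(c[1],c[0]))+rel
        for th in (119,90,60,45,29):
            Rt=toolR(az,th,-1); P=tcp_for(c,Rt)
            b=min((IK(P,Rt,np.array(g,float)) for g in ([.35,.3,1.7,0.5,1,0],[.0,.3,1.7,1.5,1,0],[-.5,.3,1.7,1.5,1,-1],[-.4,.3,1.7,1,1,1])),key=lambda x:x[1])
            print(nm,rel,th,b[0].round(2),"ok" if b[1]<1e-5 else f"BAD {b[1]:.4f}")
E
python3 k3.py
```

```text
[-0.00050066 -0.00061897 -0.00195756] [-7.06541606e-15  2.29626022e-14  9.00000000e+01]
mat 60 119 [ 0.57  0.53  1.74 -0.4   1.24  0.9 ] ok
mat 60 90 [ 0.36  0.33  1.94 -0.    0.87  0.48] ok
mat 60 60 [ 0.08  0.29  2.1   0.76  0.79 -0.36] ok
mat 60 45 [-0.05  0.37  2.13  1.07  0.93 -0.74] ok
mat 60 29 [-0.16  0.51  2.14  1.28  1.15 -1.02] ok
mat 75 119 [ 0.61  0.48  1.82 -0.5   1.14  0.74] ok
mat 75 90 [0.36 0.33 1.94 0.   0.87 0.22] ok
mat 75 60 [ 0.08  0.36  2.    0.67  0.94 -0.51] ok
mat 75 45 [-0.04  0.45  2.    0.9   1.09 -0.79] ok
mat 75 29 [-0.14  0.6   1.97  1.07  1.29 -1.  ] ok
mat 90 119 [ 0.63  0.42  1.91 -0.59  1.02  0.59] ok
mat 90 90 [ 0.36  0.33  1.94  0.    0.87 -0.04] ok
mat 90 60 [ 0.09  0.43  1.91  0.58  1.06 -0.66] ok
mat 90 45 [-0.01  0.54  1.86  0.75  1.24 -0.86] ok
mat 90 29 [-0.09  0.68  1.81  0.89  1.44 -1.  ] ok
mat hi 60 119 [ 0.57  0.45  1.71 -0.39  1.34  0.85] ok
mat hi 60 90 [ 0.36  0.24  1.91 -0.    0.99  0.48] ok
mat hi 60 60 [ 0.08  0.19  2.07  0.68  0.89 -0.24] ok
mat hi 60 45 [-0.05  0.25  2.12  1.    1.   -0.6 ] ok
mat hi 60 29 [-0.16  0.38  2.14  
[... 1443 characters left out ...]
 hi 60 60 [-0.66  0.1   1.96  0.6   1.05 -0.09] ok
pan hi 60 45 [-0.79  0.14  2.03  0.91  1.11 -0.4 ] ok
pan hi 60 29 [-0.89  0.23  2.08  1.17  1.25 -0.68] ok
pan hi 75 119 [-0.15  0.33  1.68 -0.46  1.39  0.6 ] ok
pan hi 75 90 [-0.39  0.18  1.78 -0.    1.18  0.22] ok
pan hi 75 60 [-0.67  0.18  1.87  0.57  1.19 -0.3 ] ok
pan hi 75 45 [-0.78  0.25  1.9   0.81  1.28 -0.53] ok
pan hi 75 29 [-0.87  0.36  1.92  1.02  1.43 -0.73] ok
pan hi 90 119 [-0.13  0.26  1.77 -0.52  1.27  0.42] ok
pan hi 90 90 [-0.39  0.18  1.78 -0.    1.18 -0.04] ok
pan hi 90 60 [-0.65  0.26  1.77  0.52  1.32 -0.49] ok
pan hi 90 45 [-0.75  0.35  1.76  0.71  1.44 -0.65] ok
pan hi 90 29 [-0.83  0.47  1.75  0.89  1.6  -0.79] ok
```

Call:
jog_arm --twist '[[0,-0.112,0],[0,-0.112,0],[0,-0.112,0],[0,-0.112,0],[0,-0.112,0]]' --linear '[[1.6,0,-2],[1.6,0,-2],[1.6,0,-2],[1.6,0,-2],[1.6,0,-2]]' --hand '[0.3,0.3,0.3,0.3,0.3]'

```text
t: 4.93
tool_pos: [0.5424, 0.2366, 0.1116]
orientation: [0.978, 0.211, -0.004, 0.002]
ft_force: [0.3, 0.2, -1.2]
opening: 0.676
```

Call:
jog_arm --twist '[[0,0,-0.115],[0,0,-0.115],[0,0,-0.115],[0,0,-0.115],[0,0,-0.115]]' --linear '[[0,0,0],[0,0,0],[0,0,0],[0,0,0],[0,0,0]]' --hand '[0.3,0.3,0.3,0.3,0.3]'

```text
t: 5.35
tool_pos: [0.5422, 0.2366, 0.1098]
orientation: [0.876, 0.482, -0.003, 0.001]
ft_force: [-0.2, 0.3, -1.7]
opening: 0.674
```

Call:
jog_arm --twist '[[0,0,-0.115],[0,0,-0.115],[0,0,-0.115],[0,0,-0.115],[0,0,-0.115]]' --linear '[[0,0,0],[0,0,0],[0,0,0],[0,0,0],[0,0,0]]' --hand '[0.3,0.3,0.3,0.3,0.3]'

```text
t: 5.77
tool_pos: [0.5421, 0.2365, 0.1099]
orientation: [0.704, 0.71, -0.003, -0.0]
ft_force: [-0.8, 0.3, -0.2]
opening: 0.673
```

Run:
```python
from h import *
show()
Rt=toolR(114.5,29.2,-1)
plan(tcp_for([.549,.235,.085],Rt),Rt)
```

```text
t 5.77 p [0.5421 0.2365 0.1099] z [-0.004 -0.004 -1.   ] y [ 1.     0.009 -0.004] j [ 0.37  0.24  1.92 -0.    0.99  0.36] f [-0.8  0.3 -0.2] op 0.673
n 11 d [ 12.  -12.7 -18.1] rot deg [ 12.5  60.1 -21.8]
-- 0
tw [0.0198, 0.0953, -0.0346] lin [-1.2, 1.1, 1.6]
tw [0.0198, 0.0953, -0.0346] lin [-1.3, 1.1, 1.5]
tw [0.0198, 0.0953, -0.0346] lin [-1.5, 1.0, 1.3]
tw [0.0198, 0.0953, -0.0346] lin [-1.7, 1.0, 1.2]
tw [0.0198, 0.0953, -0.0346] lin [-1.8, 1.0, 1.0]
-- 5
tw [0.0198, 0.0953, -0.0346] lin [-1.9, 0.9, 0.8]
tw [0.0198, 0.0953, -0.0346] lin [-2.0, 0.9, 0.6]
tw [0.0198, 0.0953, -0.0346] lin [-2.1, 0.8, 0.4]
tw [0.0198, 0.0953, -0.0346] lin [-2.2, 0.7, 0.2]
tw [0.0198, 0.0953, -0.0346] lin [-2.2, 0.7, -0.1]
-- 10
tw [0.0198, 0.0953, -0.0346] lin [-2.2, 0.6, -0.3]
```

Call:
jog_arm --twist '[[0.02,0.095,-0.035],[0.02,0.095,-0.035],[0.02,0.095,-0.035],[0.02,0.095,-0.035],[0.02,0.095,-0.035]]' --linear '[[-1.2,1.1,1.6],[-1.3,1.1,1.5],[-1.5,1,1.3],[-1.7,1,1.2],[-1.8,1,1]]' --hand '[0.3,0.3,0.3,0.3,0.3]'

```text
t: 6.18
tool_pos: [0.5483, 0.2309, 0.1029]
orientation: [0.62, 0.747, 0.13, -0.202]
ft_force: [-0.9, 0.5, -2.8]
opening: 0.675
```

Call:
jog_arm --twist '[[0.02,0.095,-0.035],[0.02,0.095,-0.035],[0.02,0.095,-0.035],[0.02,0.095,-0.035],[0.02,0.095,-0.035]]' --linear '[[-1.9,0.9,0.8],[-2,0.9,0.6],[-2.1,0.8,0.4],[-2.2,0.7,0.2],[-2.2,0.7,-0.1]]' --hand '[0.3,0.3,0.3,0.3,0.3]'

```text
t: 6.6
tool_pos: [0.554, 0.2242, 0.0941]
orientation: [0.495, 0.734, 0.252, -0.39]
ft_force: [0.5, 0.6, -0.7]
opening: 0.674
```

Call:
jog_arm --twist '[[0.02,0.095,-0.035],[0,0,0],[0,0,0]]' --linear '[[-2.2,0.6,-0.3],[0,0,0],[0,0,0]]' --hand '[0.3,0.3,0.3]'

```text
t: 6.85
tool_pos: [0.554, 0.2232, 0.0895]
orientation: [0.469, 0.725, 0.272, -0.425]
ft_force: [-0.1, -0.2, -1.5]
opening: 0.673
```

Run:
```python
from h import *
show()
Rt=toolR(114.5,29.2,-1)
plan(tcp_for([.549,.235,.045],Rt),Rt,3)
cv2.imwrite("pics/e_s.png",cv2.resize(grab_frame("scene")[60:260,220:500,::-1],None,fx=2.8,fy=2.8))
cv2.imwrite("pics/e_t.png",grab_frame("top")[:,:,::-1])
```

```text
t 6.85 p [0.554  0.2232 0.0895] z [-0.361  0.793 -0.491] y [ 0.911  0.413 -0.004] j [-0.09  0.61  1.8   0.87  1.49 -0.94] f [-0.1 -0.2 -1.5] op 0.673
n 3 d [  0.1   0.7 -37.7] rot deg [-0.   0.2 -0.3]
-- 0
tw [-0.0, 0.0012, -0.0016] lin [-10.8, 0.2, 6.3]
tw [-0.0, 0.0012, -0.0016] lin [-10.8, 0.2, 6.3]
tw [-0.0, 0.0012, -0.0016] lin [-10.8, 0.1, 6.3]
```

View pics/e_s.png

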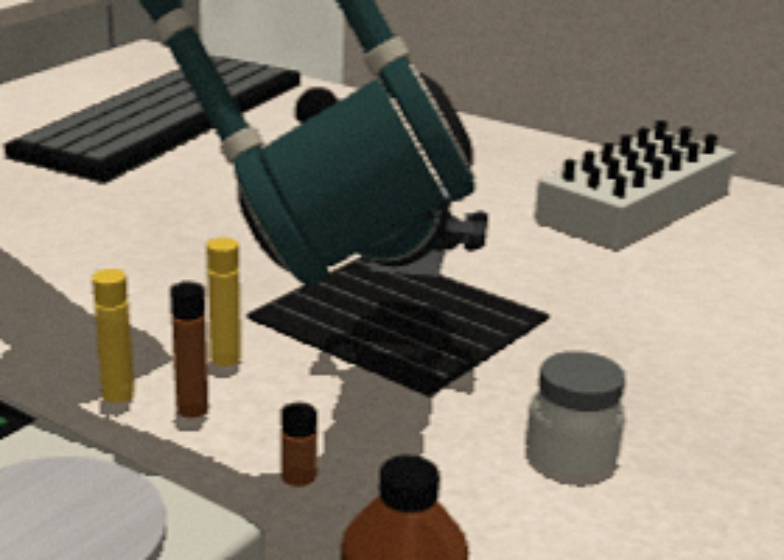

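View pics/e_t.png

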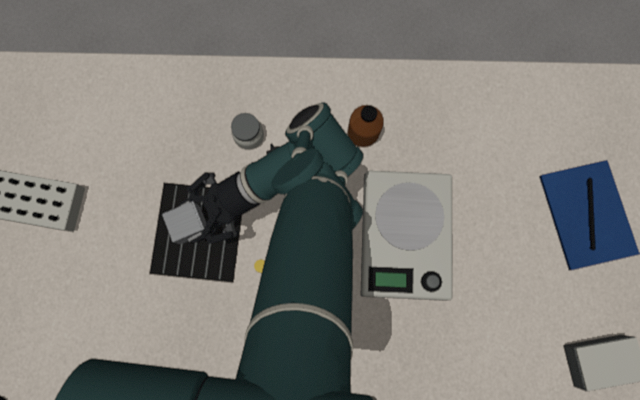

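Run:
```python
from h import *
T=camera_model("top")
print("module edge",[onz(T,*q).round(3) for q in ((362,155,.2),(330,103,.25),(362,155,.25),(358,140,.15))])
print("bottle cap",onz(T,369,113,.13).round(3),"body",onz(T,366,128,.08).round(3)); print("jar",onz(T,246,126,.07).round(3))
```

```text
module edge [array([ 0.666, -0.101,  0.2  ]), array([ 0.744, -0.04 ,  0.25 ]), array([ 0.653, -0.096,  0.25 ]), array([ 0.709, -0.098,  0.15 ])]
bottle cap [ 0.771 -0.12   0.13 ] body [ 0.757 -0.12   0.08 ]
jar [0.759 0.129 0.07 ]
```

Call:
jog_arm --twist '[[0,0.002,0],[0,0.002,0],[0,0,0],[0,0,0],[0,0,0]]' --linear '[[-8,0.2,4.6],[-11,0.2,6.4],[-8,0.2,4.6],[-4.4,0.1,2.5],[0,0,0]]' --hand '[0.3,0.3,0.3,0.3,0.3]'

```text
t: 7.37
tool_pos: [0.5531, 0.2249, 0.0528]
orientation: [0.467, 0.724, 0.273, -0.427]
ft_force: [-0.4, -0.4, -0.8]
opening: 0.672
```

Call:
jog_arm --twist '[[0,0,0],[0,0,0],[0,0,0],[0,0,0]]' --linear '[[-1.8,0,1],[-1.8,0,1],[-1.8,0,1],[-0.9,0,0.5]]' --hand '[0.3,0.3,0.3,0.3]'

```text
t: 7.7
tool_pos: [0.5546, 0.2246, 0.0472]
orientation: [0.467, 0.725, 0.274, -0.426]
ft_force: [0.5, 0.6, -0.8]
opening: 0.67
```

Run:
```python
from h import *
show()
cv2.imwrite("pics/f_w.png",grab_frame("wrist")[:,:,::-1])
Rt=R.from_quat(state()["orientation"]);print(state()["tool_pos"]+Rt.apply(OFF))
```

```text
t 7.7 p [0.5546 0.2246 0.0472] z [-0.362  0.795 -0.487] y [ 0.91   0.414 -0.001] j [-0.08  0.68  1.79  0.87  1.45 -0.99] f [ 0.5  0.6 -0.8] op 0.67
[0.54945466 0.23568695 0.04026356]
```

View pics/f_w.png

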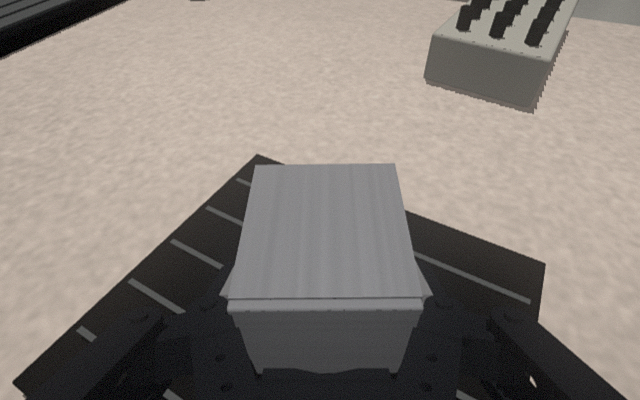

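Call:
jog_arm --twist '[[0,0,0],[0,0,0],[0,0,0]]' --linear '[[-1.3,0,0.7],[-1.3,0,0.7],[0,0,0]]' --hand '[0.3,0.3,0.3]'

```text
t: 8.0
tool_pos: [0.5544, 0.2245, 0.0441]
orientation: [0.467, 0.725, 0.274, -0.426]
ft_force: [0.0, -0.3, -1.7]
opening: 0.669
```

Call:
jog_arm --twist '[[0,0,0],[0,0,0]]' --linear '[[-1.7,0,1],[0,0,0]]' --hand '[0.3,0.3]'

```text
t: 8.17
tool_pos: [0.5544, 0.2246, 0.0421]
orientation: [0.467, 0.725, 0.274, -0.426]
ft_force: [-0.4, -0.0, -1.5]
opening: 0.669
```

Call:
jog_arm --twist '[[0,0,0],[0,0,0]]' --linear '[[-0.9,0,0.5],[0,0,0]]' --hand '[0.3,0.3]'

```text
t: 8.33
tool_pos: [0.5544, 0.2246, 0.0412]
orientation: [0.467, 0.725, 0.274, -0.426]
ft_force: [-0.1, -1.0, -1.6]
opening: 0.674
```

Call:
jog_arm --twist '[[0,0,0],[0,0,0]]' --linear '[[-0.9,0,0.5],[0,0,0]]' --hand '[0.3,0.3]'

```text
t: 8.5
tool_pos: [0.5544, 0.2246, 0.0402]
orientation: [0.467, 0.725, 0.274, -0.426]
ft_force: [0.3, 0.1, -1.9]
opening: 0.675
```

Call:
jog_arm --twist '[[0,0,0],[0,0,0]]' --linear '[[-0.9,0,0.5],[0,0,0]]' --hand '[0.3,0.3]'

```text
t: 8.67
tool_pos: [0.5544, 0.2246, 0.0391]
orientation: [0.467, 0.725, 0.274, -0.426]
ft_force: [-0.8, 0.1, -1.3]
opening: 0.674
```

Call:
jog_arm --twist '[[0,0,0],[0,0,0]]' --linear '[[-0.9,0,0.5],[0,0,0]]' --hand '[0.3,0.3]'

```text
t: 8.83
tool_pos: [0.5545, 0.2246, 0.0381]
orientation: [0.467, 0.725, 0.274, -0.426]
ft_force: [0.3, -0.3, -1.0]
opening: 0.67
```

Call:
jog_arm --twist '[[0,0,0],[0,0,0]]' --linear '[[-0.9,0,0.5],[0,0,0]]' --hand '[0.3,0.3]'

```text
t: 9.0
tool_pos: [0.5544, 0.2246, 0.0371]
orientation: [0.467, 0.725, 0.274, -0.426]
ft_force: [0.8, -1.1, -1.7]
opening: 0.668
```

Call:
jog_arm --twist '[[0,0,0],[0,0,0]]' --linear '[[-0.9,0,0.5],[0,0,0]]' --hand '[0.3,0.3]'

```text
t: 9.17
tool_pos: [0.5544, 0.2246, 0.036]
orientation: [0.467, 0.725, 0.274, -0.426]
ft_force: [-0.9, 0.1, -2.3]
opening: 0.675
```

Run:
```python
from h import *
show()
f=grab_frame("scene")[:,:,::-1]
cv2.imwrite("pics/g_s.png",cv2.resize(f[100:200,290:430],None,fx=5,fy=5))
```

```text
t 9.17 p [0.5544 0.2246 0.036 ] z [-0.362  0.795 -0.487] y [ 0.91   0.414 -0.001] j [-0.08  0.7   1.79  0.88  1.44 -1.01] f [-0.9  0.1 -2.3] op 0.675
```

View pics/g_s.png

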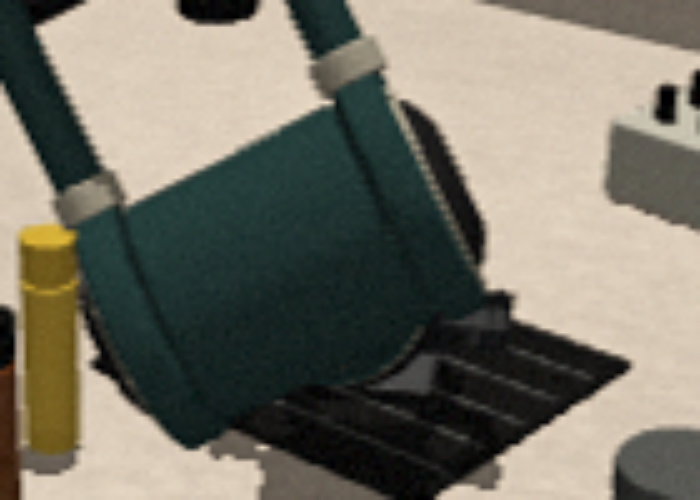

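Run:
```python
from h import *
show()
f=grab_frame("wrist")[:,:,::-1].copy(); cv2.imwrite("pics/g_w.png",f)
W=camera_model("wrist")
def at(u,v,dep):
    o,d=ray(W,u,v); return o+d*dep   # d has unit depth
# left/right corner pairs in image, known width .058
for nm,(a,b) in {"near":((228,302),(424,302)),"near2":((225,298),(426,298)),"far":((254,163.5),(394,163.5))}.items():
    dep=349.65*.058/(b[0]-a[0]); m=at((a[0]+b[0])/2,a[1],dep)
    s=state(); loc=R.from_quat(s["orientation"]).inv().apply(m-s["tool_pos"]); print(nm,m.round(4),"tool",(loc*1000).round(1))
```

```text
t 9.22 p [0.5544 0.2246 0.0361] z [-0.362  0.795 -0.487] y [ 0.91   0.414 -0.001] j [-0.08  0.7   1.79  0.88  1.44 -1.01] f [-0.2  0.5 -1.5] op 0.672
near [0.561  0.2101 0.064 ] tool [ 16.5  -0.1 -27.4]
near2 [0.5611 0.2097 0.0672] tool [ 19.1  -0.2 -29.3]
far [0.5351 0.2654 0.065 ] tool [47.1 -0.8 25.4]
```

View pics/g_w.png

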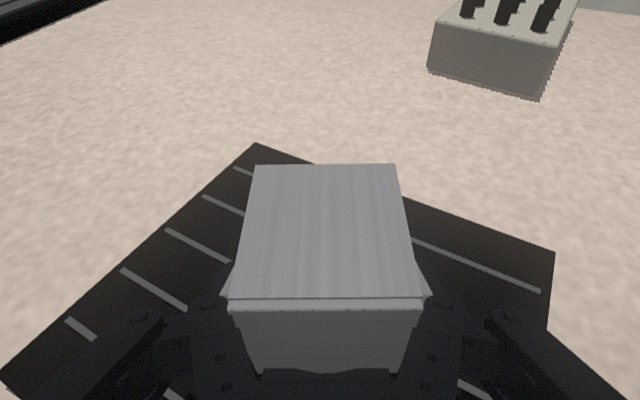

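Call:
jog_arm --twist '[[0,0,0],[0,0,0]]' --linear '[[-1.3,0,0.7],[0,0,0]]' --hand '[0.3,0.3]'

```text
t: 9.43
tool_pos: [0.5546, 0.2246, 0.0346]
orientation: [0.467, 0.725, 0.274, -0.426]
ft_force: [0.2, 0.3, -1.9]
opening: 0.669
```

Call:
jog_arm --twist '[[0,0,0],[0,0,0]]' --linear '[[-0.9,0,0.5],[0,0,0]]' --hand '[0.3,0.3]'

```text
t: 9.6
tool_pos: [0.5546, 0.2246, 0.0346]
orientation: [0.467, 0.725, 0.274, -0.427]
ft_force: [-1.1, -0.5, 4.0]
opening: 0.67
```

Call:
jog_arm --twist '[[0,0,0],[0,0,0]]' --linear '[[-0.7,0,0.4],[0,0,0]]' --hand '[0.3,0.3]'

```text
t: 9.77
tool_pos: [0.5545, 0.2246, 0.0345]
orientation: [0.466, 0.725, 0.274, -0.427]
ft_force: [-1.8, -2.3, 7.3]
opening: 0.672
```

Call:
jog_arm --twist '[[0,0,0],[0,0,0],[0,0,0],[0,0,0],[0,0,0]]' --linear '[[0,0,0],[0,0,0],[0,0,0],[0,0,0],[0,0,0]]' --hand '[0.75,0.85,1,1,1]'

```text
t: 10.18
tool_pos: [0.5544, 0.2246, 0.0327]
orientation: [0.467, 0.725, 0.274, -0.426]
ft_force: [-0.4, 0.1, -0.7]
opening: 1.001
```

Run:
```python
from h import *
show()
cv2.imwrite("pics/h_w.png",grab_frame("wrist")[:,:,::-1])
```

```text
t 10.18 p [0.5544 0.2246 0.0327] z [-0.362  0.795 -0.487] y [ 0.91   0.414 -0.001] j [-0.08  0.7   1.79  0.88  1.44 -1.01] f [-0.4  0.1 -0.7] op 1.001
```

View pics/h_w.png

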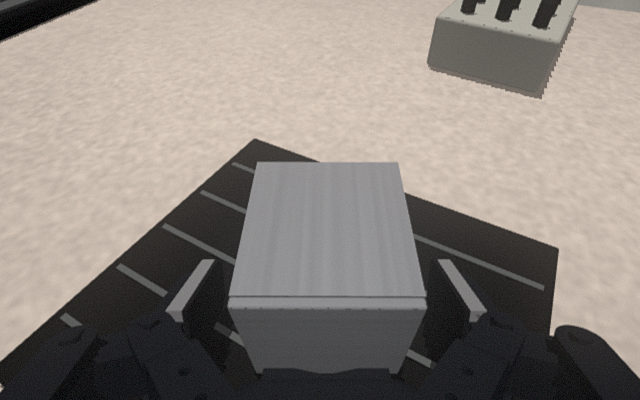

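Call:
jog_arm --twist '[[0,0,0],[0,0,0],[0,0,0],[0,0,0],[0,0,0]]' --linear '[[0,0,-15],[0,0,-30],[0,0,-35],[15,0,-25],[25,0,-8]]' --hand '[1,1,1,1,1]'

```text
t: 10.65
tool_pos: [0.59, 0.1482, 0.1237]
orientation: [0.469, 0.724, 0.275, -0.425]
ft_force: [-0.5, 0.8, 0.2]
opening: 0.998
```

Run:
```python
from h import *
show()
W=camera_model("wrist"); f=grab_frame("wrist")[:,:,::-1].copy(); cv2.imwrite("pics/i_w.png",f)
cv2.imwrite("pics/i_t.png",cv2.resize(grab_frame("top")[160:300,130:300,::-1],None,fx=4,fy=4))
C=np.array([.5544,.2246,.0327])+R.from_quat(state()["orientation"]).apply([.008,0,.013]); print("C est",C)
C[2]=.033
Rt=toolR(114.5,120,-1); z=Rt.as_matrix()[:,2]
plan(C-z*.13,Rt)
```

```text
t 10.65 p [0.59   0.1482 0.1237] z [-0.358  0.796 -0.489] y [ 0.912  0.41  -0.   ] j [-0.19  0.62  1.69  0.8   1.61 -0.93] f [-0.5  0.8  0.2] op 0.998
C est [0.548109   0.23849422 0.03331156]
n 15 d [-69.7 146.9  17.6] rot deg [  0.5 -90.7  -0.1]
-- 0
tw [0.0005, -0.1055, -0.0001] lin [6.3, -0.2, 8.9]
tw [0.0005, -0.1055, -0.0001] lin [7.2, -0.2, 8.2]
tw [0.0005, -0.1055, -0.0001] lin [8.0, -0.2, 7.3]
tw [0.0005, -0.1055, -0.0001] lin [8.8, -0.2, 6.5]
tw [0.0005, -0.1055, -0.0001] lin [9.4, -0.2, 5.5]
-- 5
tw [0.0005, -0.1055, -0.0001] lin [9.9, -0.2, 4.5]
tw [0.0005, -0.1055, -0.0001] lin [10.4, -0.2, 3.4]
tw [0.0005, -0.1055, -0.0001] lin [10.7, -0.2, 2.3]
tw [0.0005, -0.1055, -0.0001] lin [10.8, -0.2, 1.2]
tw [0.0005, -0.1055, -0.0001] lin [10.9, -0.2, 0.0]
-- 10
tw [0.0005, -0.1055, -0.0001] lin [10.8, -0.2, -1.1]
tw [0.0005, -0.1055, -0.0001] lin [10.7, -0.2, -2.3]
tw [0.0005, -0.1055, -0.0001] lin [10.4, -0.2, -3.4]
tw [0.0005, -0.1055, -0.0001] lin [9.9, -0.2, -4.5]
tw [0.0005, -0.1055, -0.0001] lin [9.4, -0.2, -5.5]
```

View pics/i_t.png

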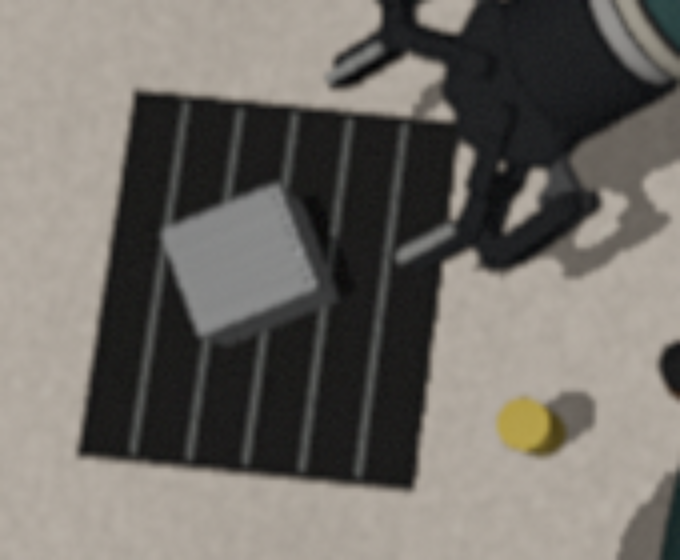

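View pics/i_w.png

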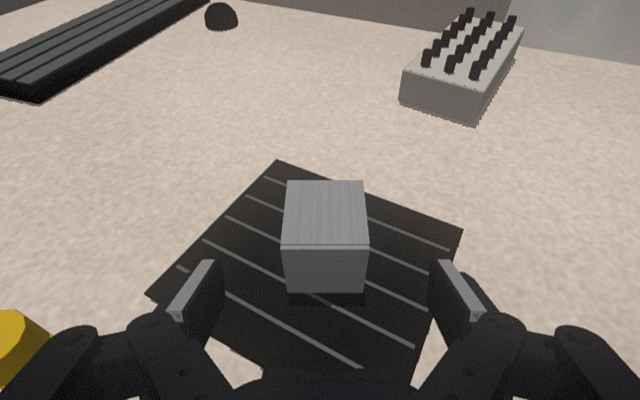

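The top crop shows the cup lying on its side on the mat, with top-face corners at (280,182), (162,236), (202,340) and (322,290). The wrist view shows the closed end facing the gripper.

Run:
```python
from h import *
T=camera_model("top"); W=camera_model("wrist")
P=np.array([onz(T,130+x/4-.4,160+y/4-.4,.062) for x,y in [(280,182),(162,236),(202,340),(322,290)]]); print(P.mean(0).round(4),[round(np.degrees(np.arctan2(*(P[i]-P[i-1])[[1,0]])),1) for i in range(4)],[round(np.linalg.norm(P[i]-P[i-1]),4) for i in range(4)])
P=np.array([onz(W,*q,.062) for q in [(289,181),(363,181),(369,245),(281,245)]]); print(P.mean(0).round(4),[round(np.degrees(np.arctan2(*(P[i]-P[i-1])[[1,0]])),1) for i in range(4)],[round(np.linalg.norm(P[i]-P[i-1]),4) for i in range(4)])
```

```text
[0.5491 0.2343 0.062 ] [np.float64(24.4), np.float64(116.7), np.float64(-155.2), np.float64(-65.6)] [np.float64(0.0602), np.float64(0.0653), np.float64(0.0576), np.float64(0.0648)]
[0.5491 0.2441 0.062 ] [np.float64(113.4), np.float64(24.7), np.float64(-66.2), np.float64(-155.4)] [np.float64(0.061), np.float64(0.0579), np.float64(0.0611), np.float64(0.0583)]
```

Call:
jog_arm --twist '[[0,-0.05,0],[0,-0.105,0],[0,-0.105,0],[0,-0.105,0],[0,-0.105,0]]' --linear '[[8,0,0],[16,0,2],[16,0,4],[13,0,6],[9,0,6]]' --hand '[1,1,1,1,1]'

```text
t: 11.17
tool_pos: [0.5672, 0.1987, 0.1606]
orientation: [0.519, 0.805, 0.158, -0.243]
ft_force: [0.4, 0.1, 0.5]
opening: 1.001
```

Run:
```python
from h import *
show()
C=np.array([.549,.237,.033])
Rt=toolR(114.5,120,-1); z=Rt.as_matrix()[:,2]
plan(C-z*.13,Rt)
```

```text
t 11.17 p [0.5672 0.1987 0.1606] z [-0.227  0.505 -0.833] y [0.911 0.413 0.002] j [ 0.02  0.33  1.81  0.56  1.3  -0.64] f [0.4 0.1 0.5] op 1.001
n 11 d [-45.2  97.5 -15. ] rot deg [  0.1 -63.6  -0.1]
-- 0
tw [0.0002, -0.1009, -0.0002] lin [7.4, -0.1, 6.5]
tw [0.0002, -0.1009, -0.0002] lin [8.0, -0.1, 5.8]
tw [0.0002, -0.1009, -0.0002] lin [8.5, -0.1, 4.9]
tw [0.0002, -0.1009, -0.0002] lin [9.0, -0.1, 4.0]
tw [0.0002, -0.1009, -0.0002] lin [9.4, -0.1, 3.1]
-- 5
tw [0.0002, -0.1009, -0.0002] lin [9.6, -0.1, 2.2]
tw [0.0002, -0.1009, -0.0002] lin [9.8, -0.1, 1.2]
tw [0.0002, -0.1009, -0.0002] lin [9.9, -0.1, 0.2]
tw [0.0002, -0.1009, -0.0002] lin [9.8, -0.1, -0.8]
tw [0.0002, -0.1009, -0.0002] lin [9.7, -0.1, -1.8]
-- 10
tw [0.0002, -0.1009, -0.0002] lin [9.5, -0.1, -2.8]
```

Call:
jog_arm --twist '[[0,-0.1,0],[0,-0.1,0],[0,-0.1,0],[0,-0.1,0],[0,-0.1,0]]' --linear '[[7.4,0,6.5],[8,0,5.8],[8.5,0,4.9],[9,0,4],[9.4,0,3]]' --hand '[1,1,1,1,1]'

```text
t: 11.58
tool_pos: [0.5463, 0.2435, 0.1536]
orientation: [0.541, 0.84, 0.024, -0.036]
ft_force: [-1.3, 0.3, -0.4]
opening: 0.997
```

Call:
jog_arm --twist '[[0,-0.1,0],[0,-0.1,0],[0,-0.1,0],[0,-0.1,0],[0,-0.1,0]]' --linear '[[9.6,0,2.2],[9.8,0,1.2],[9.9,0,0.2],[9.8,0,-0.8],[9.7,0,-1.8]]' --hand '[1,1,1,1,1]'

```text
t: 12.0
tool_pos: [0.526, 0.2885, 0.1474]
orientation: [0.53, 0.823, -0.11, 0.173]
ft_force: [0.1, -0.0, 0.0]
opening: 0.998
```

Call:
jog_arm --twist '[[0,-0.1,0],[0,0,0],[0,0,0]]' --linear '[[9.5,0,-2.8],[0,0,0],[0,0,0]]' --hand '[1,1,1]'

```text
t: 12.25
tool_pos: [0.5205, 0.298, 0.1437]
orientation: [0.522, 0.815, -0.137, 0.21]
ft_force: [-0.2, 0.3, -0.3]
opening: 0.998
```

Run:
```python
from h import *
show()
C=np.array([.549,.237,.033])
Rt=toolR(114.5,120,-1); z=Rt.as_matrix()[:,2]
plan(C-z*.006,Rt,5)
W=camera_model("wrist");cv2.imwrite("pics/j_w.png",grab_frame("wrist")[:,:,::-1])
a=np.radians(24.5); u=np.array([np.cos(a),np.sin(a),0]);v=np.array([-np.sin(a),np.cos(a),0])
print([proj(W,[.549,.237,.062]+i*.029*u+j*.032*v).round(0) for i,j in ((1,1),(-1,1),(-1,-1),(1,-1))])
```

```text
t 12.25 p [0.5205 0.298  0.1437] z [ 0.199 -0.443 -0.874] y [ 0.909  0.417 -0.004] j [ 0.73  0.32  1.83 -0.52  1.21  0.54] f [-0.2  0.3 -0.3] op 0.998
n 5 d [  27.3  -58.3 -105.5] rot deg [-0.1 -0.9  0.2]
-- 0
tw [-0.0005, -0.0032, 0.0009] lin [-1.0, 0.2, 24.7]
tw [-0.0005, -0.0032, 0.0009] lin [-0.9, 0.2, 24.7]
tw [-0.0005, -0.0032, 0.0009] lin [-0.8, 0.2, 24.7]
tw [-0.0005, -0.0032, 0.0009] lin [-0.8, 0.2, 24.7]
tw [-0.0005, -0.0032, 0.0009] lin [-0.7, 0.1, 24.7]
[array([374., 202.]), array([281., 202.]), array([289., 259.]), array([366., 260.])]
```

View pics/j_w.png

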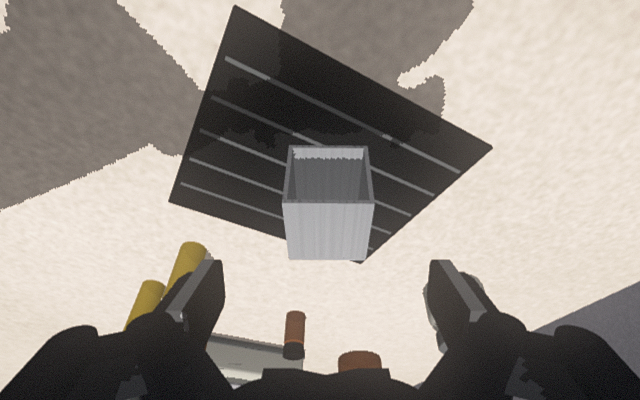

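The wrist view shows the cup's mouth facing away at about (328,175). The observed top-face corners (374,202), (282,202), (289,259) and (366,260) match my prediction for centre (0.549, 0.237), so I'm descending.

Call:
jog_arm --twist '[[0,-0.008,0],[0,-0.008,0],[0,0,0],[0,0,0],[0,0,0]]' --linear '[[-1,0.2,25],[-1,0.2,32],[-1,0.2,32],[-0.6,0.2,20],[-0.4,0,10]]' --hand '[1,1,1,1,1]'

```text
t: 12.72
tool_pos: [0.5476, 0.2363, 0.0416]
orientation: [0.524, 0.811, -0.143, 0.216]
ft_force: [-0.7, -0.3, -0.2]
opening: 0.999
```

Call:
jog_arm --twist '[[0,0,0],[0,0,0]]' --linear '[[-0.2,0,4],[0,0,0]]' --hand '[1,1]'

```text
t: 12.88
tool_pos: [0.5496, 0.237, 0.0405]
orientation: [0.524, 0.812, -0.141, 0.217]
ft_force: [-0.5, 0.0, -0.2]
opening: 1.001
```

Run:
```python
from h import *
show()
C=np.array([.549,.237,.033])
Rt=R.from_quat(state()["orientation"]); print(Rt.inv().apply(C-state()["tool_pos"])*1000)
```

```text
t 12.88 p [0.5496 0.237  0.0405] z [ 0.205 -0.456 -0.866] y [ 0.911  0.412 -0.001] j [ 0.63  0.43  1.92 -0.62  1.01  0.6 ] f [-0.5  0.  -0.2] op 1.001
[ 3.91435209 -0.53355368  6.3511771 ]
```

Call:
jog_arm --twist '[[0,0,0],[0,0,0],[0,0,0],[0,0,0],[0,0,0]]' --linear '[[0,0,0],[0,0,0],[0,0,0],[0,0,0],[0,0,0]]' --hand '[0.8,0.6,0.3,0.3,0.3]'

```text
t: 13.3
tool_pos: [0.5499, 0.2396, 0.0425]
orientation: [0.523, 0.812, -0.14, 0.218]
ft_force: [-1.4, 0.0, 5.9]
opening: 0.675
```

Call:
jog_arm --twist '[[0,0,0],[0,0,0],[0,0,0],[0,0,0],[0,0,0]]' --linear '[[0,0,0],[-4,0,-7],[-8,0,-14],[-8,0,-14],[-8,0,-14]]' --hand '[0.3,0.3,0.3,0.3,0.3]'

```text
t: 13.72
tool_pos: [0.5492, 0.2393, 0.0989]
orientation: [0.523, 0.812, -0.14, 0.217]
ft_force: [-0.6, 1.0, -1.6]
opening: 0.673
```

Run:
```python
from h import *
show()
cv2.imwrite("pics/k_w.png",grab_frame("wrist")[:,:,::-1])
```

```text
t 13.72 p [0.5492 0.2393 0.0989] z [ 0.207 -0.455 -0.866] y [ 0.91   0.414 -0.   ] j [ 0.63  0.35  1.89 -0.58  1.09  0.53] f [-0.6  1.  -1.6] op 0.673
```

View pics/k_w.png

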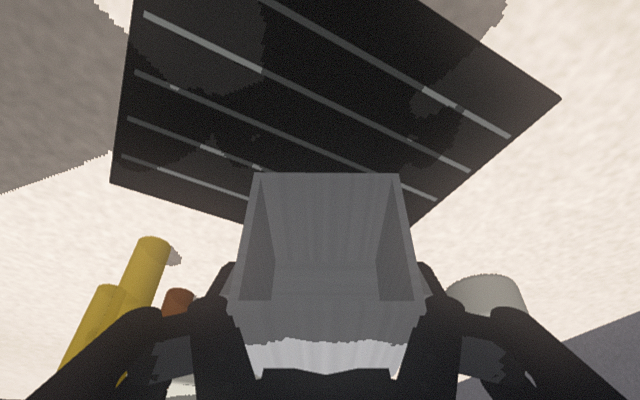

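Run:
```python
from h import *
W=camera_model("wrist"); s=state(); Rt=R.from_quat(s["orientation"])
f=cv2.imread("pics/k_w.png"); cv2.imwrite("pics/k_c.png",cv2.resize(f[150:390,200:450],None,fx=3.2,fy=2.4))
m=[]
for nm,(a,b) in {"near":((228,301),(424,301)),"far":((254,173),(400,173))}.items():
    dep=349.65*.058/(b[0]-a[0]); o,d=ray(W,(a[0]+b[0])/2,a[1]); q=Rt.inv().apply(o+d*dep-s["tool_pos"])*1000; m.append(q); print(nm,q.round(1))
print("centre tool",(np.mean(m,0)-32*Rt.inv().apply([np.cos(np.radians(114.5)),np.sin(np.radians(114.5)),0])).round(1))
```

```text
near [ 16.5  -0.2 -28.9]
far [44.4  0.3 16.9]
centre tool [ 2.7  0.  10. ]
```

View pics/k_c.png

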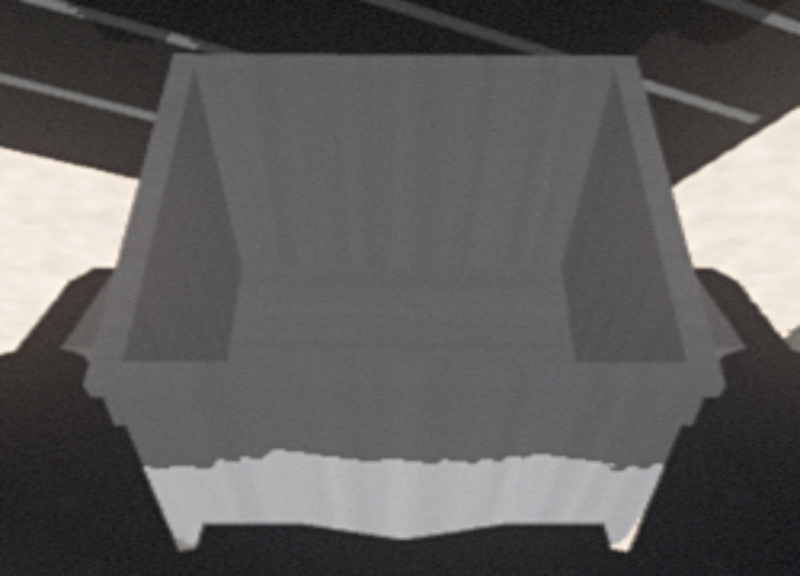

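Call:
jog_arm --twist '[[0,0.06,0],[0,0.1,0],[0,0.1,0],[0,0.1,0],[0,0.1,0]]' --linear '[[-10,0,-17],[-15,0,-30],[-13,0,-32],[-10,0,-33],[-6,0,-30]]' --hand '[0.3,0.3,0.3,0.3,0.3]'

```text
t: 14.18
tool_pos: [0.5509, 0.2369, 0.2544]
orientation: [0.54, 0.841, -0.014, 0.026]
ft_force: [0.3, -2.1, -2.1]
opening: 0.67
```

```bash
sed -i 's/^OFF=.*/OFF=np.array([.003,0,.0095])/' h.py
python3 - <<'E'
from h import *
show()
Rt=toolR(70,30,-1)
plan(tcp_for([.579,-.2105,.20],Rt),Rt)
E
```

```text
t 14.18 p [0.5509 0.2369 0.2544] z [ 0.029 -0.051 -0.998] y [0.909 0.416 0.005] j [ 0.4   0.12  1.78 -0.06  1.24 -0.01] f [ 0.3 -2.1 -2.1] op 0.67
n 13 d [  24.7 -456.5  -52.3] rot deg [-22.   59.9  41.3]
-- 0
tw [-0.0295, 0.0804, 0.0555] lin [-32.4, -12.9, 5.9]
tw [-0.0295, 0.0804, 0.0555] lin [-33.5, -11.2, 2.9]
tw [-0.0295, 0.0804, 0.0555] lin [-34.1, -9.4, -0.2]
tw [-0.0295, 0.0804, 0.0555] lin [-34.5, -7.4, -3.2]
tw [-0.0295, 0.0804, 0.0555] lin [-34.4, -5.3, -6.1]
-- 5
tw [-0.0295, 0.0804, 0.0555] lin [-34.1, -3.2, -9.0]
tw [-0.0295, 0.0804, 0.0555] lin [-33.4, -1.0, -11.8]
tw [-0.0295, 0.0804, 0.0555] lin [-32.3, 1.2, -14.4]
tw [-0.0295, 0.0804, 0.0555] lin [-30.9, 3.4, -16.9]
tw [-0.0295, 0.0804, 0.0555] lin [-29.2, 5.6, -19.2]
-- 10
tw [-0.0295, 0.0804, 0.0555] lin [-27.2, 7.8, -21.3]
tw [-0.0295, 0.0804, 0.0555] lin [-24.9, 9.9, -23.1]
tw [-0.0295, 0.0804, 0.0555] lin [-22.4, 11.9, -24.7]
```

Call:
jog_arm --twist '[[-0.03,0.08,0.055],[-0.03,0.08,0.055],[-0.03,0.08,0.055],[-0.03,0.08,0.055],[-0.03,0.08,0.055]]' --linear '[[-22,-9,0],[-33,-11,0],[-34,-9,-3],[-34,-7,-6],[-34,-5,-9]]' --hand '[0.3,0.3,0.3,0.3,0.3]'

```text
t: 14.6
tool_pos: [0.5596, 0.0703, 0.2499]
orientation: [0.639, 0.746, 0.159, -0.097]
ft_force: [0.4, 0.9, -1.8]
opening: 0.67
```

Call:
jog_arm --twist '[[-0.03,0.08,0.055],[-0.03,0.08,0.055],[-0.03,0.08,0.055],[-0.03,0.08,0.055],[-0.03,0.08,0.055]]' --linear '[[-34,-3,-11],[-33,-1,-13],[-32,1,-15],[-31,3.4,-17],[-29,5.6,-19]]' --hand '[0.3,0.3,0.3,0.3,0.3]'

```text
t: 15.02
tool_pos: [0.5688, -0.1074, 0.2346]
orientation: [0.697, 0.604, 0.322, -0.215]
ft_force: [1.0, 0.6, -2.5]
opening: 0.669
```

Run:
```python
from h import *
show()
Rt=toolR(70,30,-1)
plan(tcp_for([.579,-.2105,.16],Rt),Rt,5)
```

```text
t 15.02 p [ 0.5688 -0.1074  0.2346] z [ 0.188  0.688 -0.701] y [ 0.98  -0.179  0.088] j [-0.62  0.23  1.87  0.74  1.42 -0.74] f [ 1.   0.6 -2.5] op 0.669
n 5 d [   6.9 -112.2  -72.4] rot deg [-4.6 14.2  9.9]
-- 0
tw [-0.0162, 0.0497, 0.0346] lin [-25.9, 4.1, -5.0]
tw [-0.0162, 0.0497, 0.0346] lin [-25.5, 5.1, -6.2]
tw [-0.0162, 0.0497, 0.0346] lin [-25.0, 6.0, -7.4]
tw [-0.0162, 0.0497, 0.0346] lin [-24.4, 7.0, -8.5]
tw [-0.0162, 0.0497, 0.0346] lin [-23.6, 8.0, -9.6]
```

Call:
jog_arm --twist '[[-0.016,0.05,0.035],[-0.016,0.05,0.035],[-0.016,0.05,0.035],[-0.016,0.05,0.035],[-0.016,0.05,0.035]]' --linear '[[-26,4,-5],[-25.5,5,-6],[-25,6,-7.4],[-24,7,-8.5],[-18,6,-7]]' --hand '[0.3,0.3,0.3,0.3,0.3]'

```text
t: 15.43
tool_pos: [0.5751, -0.2134, 0.1633]
orientation: [0.71, 0.496, 0.408, -0.288]
ft_force: [0.5, 0.0, -0.9]
opening: 0.67
```

Call:
jog_arm --twist '[[0,0,0],[0,0,0]]' --linear '[[-5,2,-2.5],[0,0,0]]' --hand '[0.3,0.3]'

```text
t: 15.6
tool_pos: [0.5747, -0.2174, 0.1591]
orientation: [0.71, 0.496, 0.407, -0.289]
ft_force: [0.2, 0.8, -0.7]
opening: 0.674
```

Run:
```python
from h import *
show()
Rt=toolR(70,30,-1)
plan(tcp_for([.579,-.2105,.105],Rt),Rt,4)
cv2.imwrite("pics/l_s.png",grab_frame("scene")[:,:,::-1])
cv2.imwrite("pics/l_t.png",grab_frame("top")[:,:,::-1])
```

```text
t 15.6 p [ 0.5747 -0.2174  0.1591] z [ 0.292  0.815 -0.501] y [ 0.94  -0.341 -0.007] j [-0.82  0.52  1.77  0.88  1.54 -0.83] f [ 0.2  0.8 -0.7] op 0.674
n 4 d [  1.   -2.2 -52. ] rot deg [-0.3  0.1 -0.3]
-- 0
tw [-0.0011, 0.0004, -0.0014] lin [-11.5, 0.5, 6.1]
tw [-0.0011, 0.0004, -0.0014] lin [-11.5, 0.5, 6.1]
tw [-0.0011, 0.0004, -0.0014] lin [-11.5, 0.5, 6.1]
tw [-0.0011, 0.0004, -0.0014] lin [-11.5, 0.4, 6.1]
```

View pics/l_s.png

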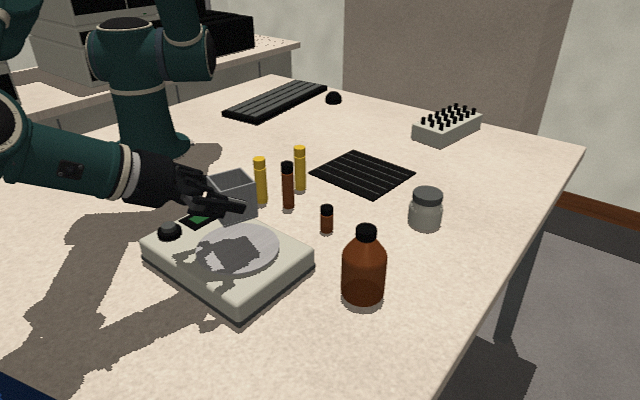

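View pics/l_t.png

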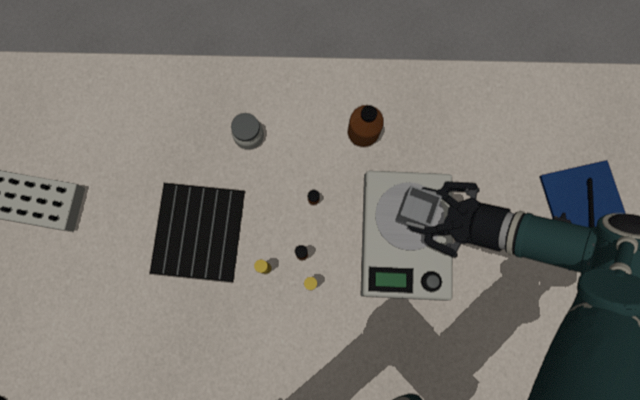

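Mouth up over the pan in both views: scene at about (232,195), top at about (420,207). Lowering.

Call:
jog_arm --twist '[[-0.002,0,-0.002],[-0.002,0,-0.002],[0,0,0],[0,0,0],[0,0,0]]' --linear '[[-10,0.5,5.3],[-15,0.5,8],[-13,0.5,7],[-6,0.3,3.2],[-2,0,1]]' --hand '[0.3,0.3,0.3,0.3,0.3]'

```text
t: 16.12
tool_pos: [0.5753, -0.2165, 0.106]
orientation: [0.709, 0.497, 0.408, -0.289]
ft_force: [0.3, 0.4, -1.5]
opening: 0.675
```

Call:
jog_arm --twist '[[0,0,0],[0,0,0]]' --linear '[[0,0,0],[0,0,0]]' --hand '[0.3,0.3]'

```text
t: 16.28
tool_pos: [0.5763, -0.2179, 0.1084]
orientation: [0.709, 0.497, 0.409, -0.287]
ft_force: [0.5, 0.2, -1.0]
opening: 0.672
```

Run:
```python
from h import *
show()
Rt=toolR(70,30,-1)
plan(tcp_for([.579,-.2105,.095],Rt),Rt,4)
T=camera_model("top");W=camera_model("wrist")
w=grab_frame("wrist")[:,:,::-1]; cv2.imwrite("pics/m_w.png",w)
cv2.imwrite("pics/m_t.png",cv2.resize(grab_frame("top")[160:305,350:490,::-1],None,fx=4,fy=4))
```

```text
t 16.28 p [ 0.5763 -0.2179  0.1084] z [ 0.295  0.814 -0.5  ] y [ 0.94  -0.341 -0.001] j [-0.82  0.59  1.78  0.88  1.49 -0.9 ] f [ 0.5  0.2 -1. ] op 0.672
n 4 d [ -0.7  -1.7 -11.2] rot deg [-0.1  0.  -0. ]
-- 0
tw [-0.0003, 0.0001, -0.0] lin [-2.7, -0.0, 1.0]
tw [-0.0003, 0.0001, -0.0] lin [-2.7, -0.0, 1.0]
tw [-0.0003, 0.0001, -0.0] lin [-2.7, -0.0, 1.0]
tw [-0.0003, 0.0001, -0.0] lin [-2.7, -0.0, 1.0]
```

View pics/m_w.png

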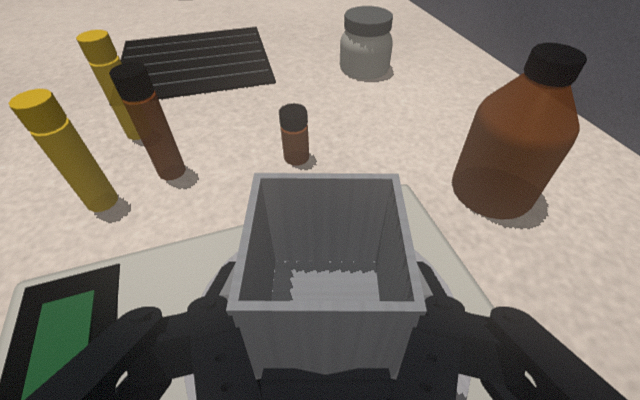

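View pics/m_t.png

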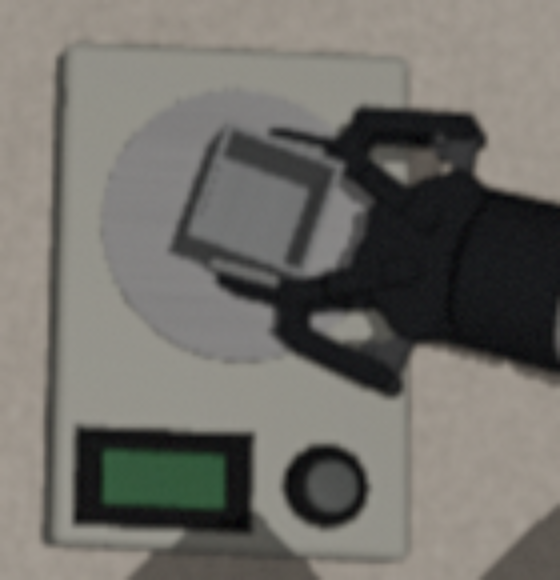

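Run:
```python
from h import *
W=camera_model("wrist"); s=state(); m=[]
for a,b in (((228,306),(425,306)),((255,175),(399,175))):
    dep=349.65*.058/(b[0]-a[0]); o,d=ray(W,(a[0]+b[0])/2,a[1]); m.append(o+d*dep); print(m[-1].round(4))
print(np.mean(m,0).round(4),"by OFF",(s["tool_pos"]+R.from_quat(s["orientation"]).apply(OFF)).round(4))
```

```text
[ 0.5702 -0.2342  0.1368]
[ 0.5896 -0.1819  0.1366]
[ 0.5799 -0.208   0.1367] by OFF [ 0.5799 -0.2092  0.1068]
```

Call:
jog_arm --twist '[[0,0,0],[0,0,0],[0,0,0],[0,0,0],[0,0,0]]' --linear '[[-2.7,0,1],[-2.7,0,1],[-2.7,0,1],[-1.5,0,0.6],[0,0,0]]' --hand '[0.3,0.3,0.3,0.3,0.3]'

```text
t: 16.8
tool_pos: [0.5754, -0.2197, 0.0978]
orientation: [0.71, 0.497, 0.409, -0.287]
ft_force: [-0.9, 0.9, -1.7]
opening: 0.672
```

Call:
jog_arm --twist '[[0,0,0],[0,0,0]]' --linear '[[-0.9,0,0.5],[0,0,0]]' --hand '[0.3,0.3]'

```text
t: 16.97
tool_pos: [0.5756, -0.2197, 0.0972]
orientation: [0.709, 0.497, 0.409, -0.287]
ft_force: [-0.2, 1.0, -1.7]
opening: 0.67
```

Call:
jog_arm --twist '[[0,0,0],[0,0,0]]' --linear '[[-0.9,0,0.5],[0,0,0]]' --hand '[0.3,0.3]'

```text
t: 17.13
tool_pos: [0.5757, -0.2198, 0.0963]
orientation: [0.709, 0.497, 0.409, -0.287]
ft_force: [0.3, -0.6, -1.1]
opening: 0.673
```

Call:
jog_arm --twist '[[0,0,0],[0,0,0]]' --linear '[[-0.9,0,0.5],[0,0,0]]' --hand '[0.3,0.3]'

```text
t: 17.3
tool_pos: [0.5757, -0.2198, 0.0961]
orientation: [0.709, 0.497, 0.41, -0.287]
ft_force: [-1.7, -0.6, 2.5]
opening: 0.671
```

Call:
jog_arm --twist '[[0,0,0],[0,0,0]]' --linear '[[-0.9,0,0.5],[0,0,0]]' --hand '[0.3,0.3]'

```text
t: 17.47
tool_pos: [0.5757, -0.2199, 0.096]
orientation: [0.709, 0.497, 0.41, -0.287]
ft_force: [-3.7, -1.8, 6.6]
opening: 0.674
```

Call:
jog_arm --twist '[[0,0,0],[0,0,0],[0,0,0],[0,0,0],[0,0,0]]' --linear '[[0,0,0],[0,0,0],[0,0,0],[0,0,0],[0,0,0]]' --hand '[0.75,0.85,1,1,1]'

```text
t: 17.88
tool_pos: [0.5756, -0.2196, 0.094]
orientation: [0.709, 0.497, 0.409, -0.287]
ft_force: [0.2, 0.5, -0.6]
opening: 1.0
```

Call:
jog_arm --twist '[[0,0,0],[0,0,0],[0,0,0],[0,0,0],[0,0,0]]' --linear '[[0,0,-10],[0,0,-25],[0,0,-35],[10,0,-35],[20,0,-20]]' --hand '[1,1,1,1,1]'

```text
t: 18.3
tool_pos: [0.5425, -0.3108, 0.183]
orientation: [0.71, 0.496, 0.409, -0.286]
ft_force: [0.2, -0.4, -0.2]
opening: 0.997
```

Run:
```python
from h import *
show()
cv2.imwrite("pics/n_w.png",grab_frame("wrist")[:,:,::-1])
cv2.imwrite("pics/n_t.png",cv2.resize(grab_frame("top")[160:305,350:490,::-1],None,fx=4,fy=4,interpolation=cv2.INTER_CUBIC))
```

```text
t 18.3 p [ 0.5425 -0.3108  0.183 ] z [ 0.297  0.813 -0.502] y [ 0.939 -0.344 -0.001] j [-0.94  0.56  1.65  0.8   1.66 -0.84] f [ 0.2 -0.4 -0.2] op 0.997
```

View pics/n_w.png

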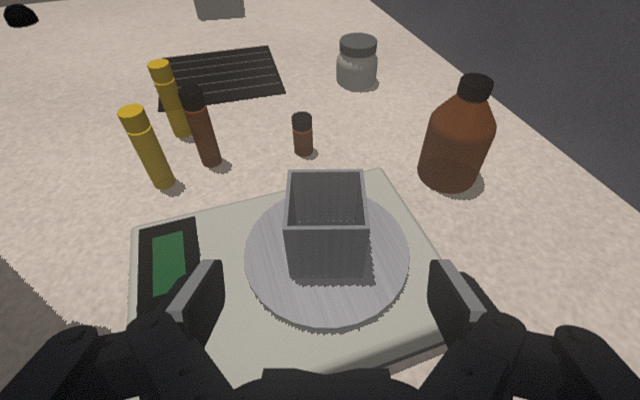

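View pics/n_t.png

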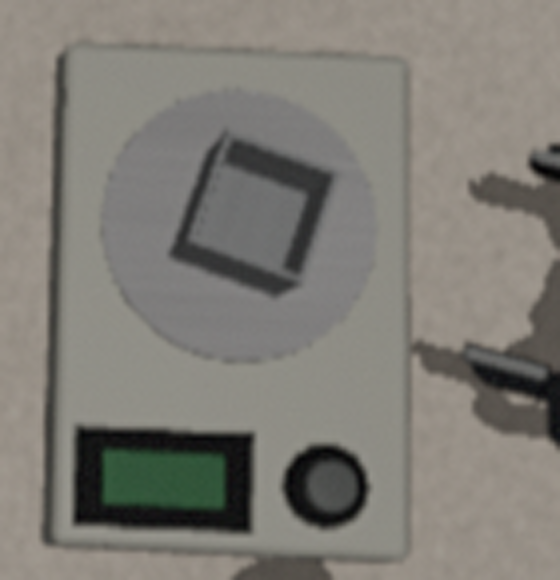

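Run:
```python
from h import *
T=camera_model("top")
f=grab_frame("top")[:,:,::-1].copy()
c=cv2.resize(f[160:305,350:490],None,fx=4,fy=4,interpolation=cv2.INTER_CUBIC)
a=np.radians(-20)
u=np.array([np.cos(a),np.sin(a),0]);v=np.array([-u[1],u[0],0])
C=np.array([.579,-.2112,0])
for z,col in ((.124,(0,0,255)),(.06,(0,255,0))):
    pts=[((proj(T,C+[0,0,z]+i*.029*u+j*.029*v)-[350,160]+.4)*4) for i,j in ((1,1),(-1,1),(-1,-1),(1,-1))]
    cv2.polylines(c,[np.int32(pts)],True,col,1)
cv2.imwrite("pics/n_o.png",c)
# tare approach
s=state(); Rt=toolR(70,90,-1)
show(); plan([.449,-.2525,.18],toolR(60,90,-1))
```

```text
t 18.45 p [ 0.5445 -0.3104  0.1858] z [ 0.299  0.811 -0.504] y [ 0.939 -0.343  0.005] j [-0.94  0.56  1.65  0.81  1.66 -0.84] f [ 0.2  0.7 -0.9] op 1.001
n 10 d [-95.5  57.9  -5.8] rot deg [ -4.9 -59.6   9.2]
-- 0
tw [-0.0086, -0.1041, 0.016] lin [0.6, -11.0, 2.1]
tw [-0.0086, -0.1041, 0.016] lin [0.7, -11.0, 2.0]
tw [-0.0086, -0.1041, 0.016] lin [0.7, -11.0, 1.8]
tw [-0.0086, -0.1041, 0.016] lin [0.7, -11.0, 1.6]
tw [-0.0086, -0.1041, 0.016] lin [0.7, -11.1, 1.5]
-- 5
tw [-0.0086, -0.1041, 0.016] lin [0.6, -11.1, 1.3]
tw [-0.0086, -0.1041, 0.016] lin [0.6, -11.1, 1.1]
tw [-0.0086, -0.1041, 0.016] lin [0.5, -11.1, 1.0]
tw [-0.0086, -0.1041, 0.016] lin [0.4, -11.1, 0.8]
tw [-0.0086, -0.1041, 0.016] lin [0.3, -11.2, 0.7]
```

View pics/n_o.png

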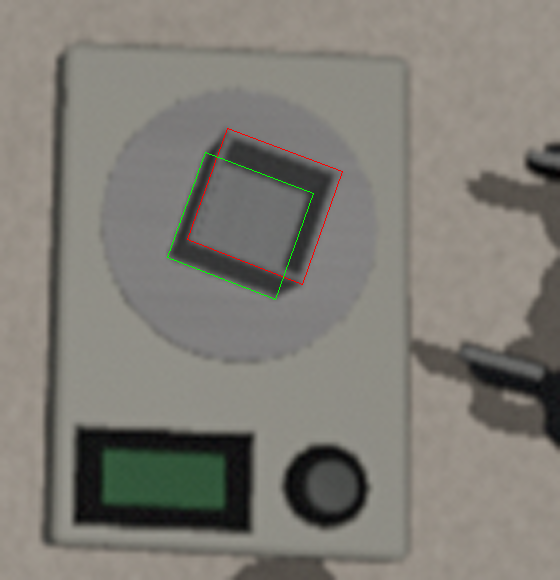

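Call:
jog_arm --twist '[[-0.008,-0.06,0.015],[-0.008,-0.105,0.015],[-0.008,-0.105,0.015],[-0.008,-0.105,0.015],[-0.008,-0.105,0.015]]' --linear '[[0.6,-8,0],[0.7,-11,0],[0.7,-11,0],[0.7,-11,0],[0.7,-11,0]]' --hand '[0.5,0,0,0,0]'

```text
t: 18.87
tool_pos: [0.4954, -0.286, 0.1853]
orientation: [0.811, 0.516, 0.225, -0.161]
ft_force: [0.3, 0.5, -1.3]
opening: 0.302
```

Call:
jog_arm --twist '[[-0.008,-0.105,0.016],[-0.008,-0.105,0.016],[-0.008,-0.105,0.016],[-0.008,-0.105,0.016],[-0.008,-0.105,0.016]]' --linear '[[0.6,-11,0],[0.6,-11,0],[0.5,-11,0],[0.4,-11,0],[0.3,-9,0]]' --hand '[0,0,0,0,0]'

```text
t: 19.28
tool_pos: [0.4489, -0.26, 0.1884]
orientation: [0.864, 0.503, 0.011, -0.014]
ft_force: [1.1, 1.6, 0.1]
opening: -0.001
```

Run:
```python
from h import *
show(); plan([.449,-.2525,.115],toolR(60,90,-1),4)
W=camera_model("wrist"); cv2.imwrite("pics/o_w.png",grab_frame("wrist")[:,:,::-1]); print(proj(W,[.449,-.2525,.0715]))
```

```text
t 19.28 p [ 0.4489 -0.26    0.1884] z [ 0.005  0.035 -0.999] y [ 0.87  -0.493 -0.013] j [-0.59  0.03  2.    0.04  1.13 -0.09] f [1.1 1.6 0.1] op -0.001
n 4 d [  0.1   7.5 -73.4] rot deg [-0.7 -1.9  0.4]
-- 0
tw [-0.0032, -0.0082, 0.002] lin [1.0, -0.7, 18.4]
tw [-0.0032, -0.0082, 0.002] lin [1.2, -0.7, 18.4]
tw [-0.0032, -0.0082, 0.002] lin [1.3, -0.8, 18.4]
tw [-0.0032, -0.0082, 0.002] lin [1.5, -0.9, 18.4]
[324.06531409 197.55632923]
```

View pics/o_w.png

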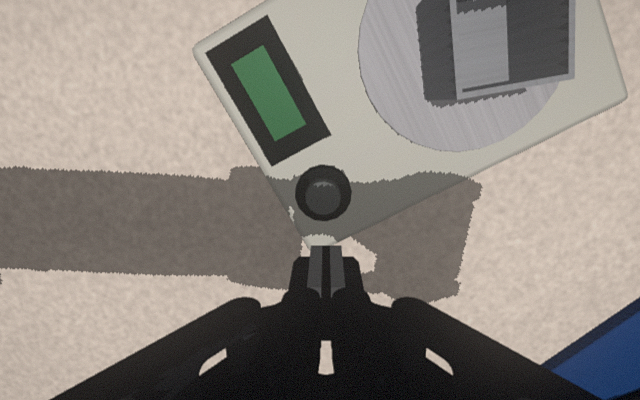

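The wrist view shows the tare button at (324,198), which matches my projection of (0.449, -0.2525, 0.0715). The fingers are shut.

Call:
jog_arm --twist '[[-0.003,-0.008,0.002],[-0.003,-0.008,0.002],[-0.003,-0.008,0.002],[-0.003,-0.008,0.002],[0,0,0]]' --linear '[[1,-0.7,18],[1.2,-0.7,26],[1.3,-0.8,19],[1.5,-0.9,10],[0,0,0]]' --hand '[0,0,0,0,0]'

```text
t: 19.75
tool_pos: [0.4476, -0.2504, 0.1119]
orientation: [0.866, 0.501, 0.0, -0.006]
ft_force: [-0.6, 0.8, -0.1]
opening: 0.0
```

Call:
jog_arm --twist '[[0,0,0]]' --linear '[[0,0,0]]' --hand '[0]'

```text
t: 19.83
tool_pos: [0.4496, -0.2521, 0.1148]
orientation: [0.866, 0.5, 0.002, -0.003]
ft_force: [1.2, 0.3, 0.1]
opening: 0.0
```

Run:
```python
from h import *
show(); plan([.449,-.2525,.098],toolR(60,90,-1),3)
cv2.imwrite("pics/p_s.png",cv2.resize(grab_frame("scene")[130:320,90:330,::-1],None,fx=3,fy=3))
```

```text
t 19.83 p [ 0.4496 -0.2521  0.1148] z [-0.001  0.007 -1.   ] y [ 0.867 -0.499 -0.004] j [-0.56  0.1   2.08  0.01  0.97 -0.04] f [1.2 0.3 0.1] op 0.0
n 3 d [ -0.6  -0.4 -16.8] rot deg [-0.2 -0.4  0.1]
-- 0
tw [-0.0014, -0.0021, 0.0003] lin [-0.3, -0.1, 5.6]
tw [-0.0014, -0.0021, 0.0003] lin [-0.3, -0.1, 5.6]
tw [-0.0014, -0.0021, 0.0003] lin [-0.2, -0.1, 5.6]
```

View pics/p_s.png

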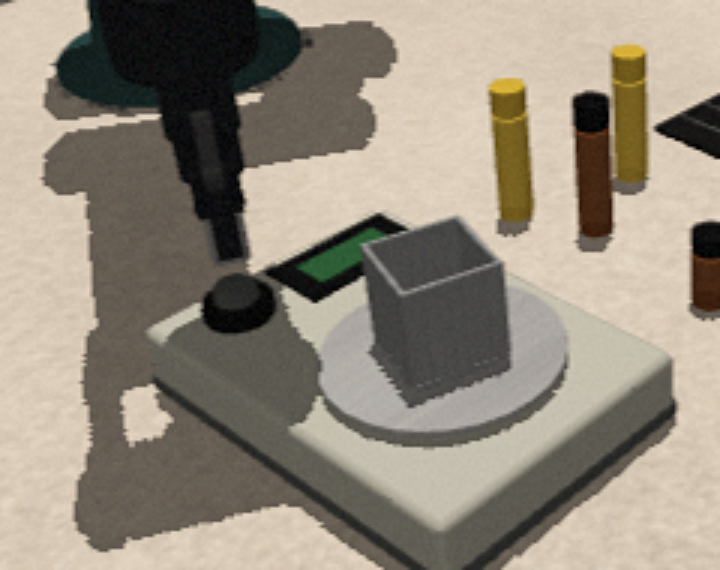

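The fingertip is just above the button at (240,290) in the crop, and the cup is upright on the pan. Pressing slowly.

Call:
jog_arm --twist '[[0,-0.003,0],[0,-0.003,0],[0,0,0],[0,0,0]]' --linear '[[-0.3,0,5],[-0.3,0,6],[0,0,4],[0,0,0]]' --hand '[0,0,0,0]'

```text
t: 20.22
tool_pos: [0.4494, -0.2528, 0.0999]
orientation: [0.866, 0.5, -0.001, -0.001]
ft_force: [-0.3, -0.8, -0.2]
opening: 0.003
```

Call:
jog_arm --twist '[[0,0,0],[0,0,0],[0,0,0]]' --linear '[[0,0,1.5],[0,0,1.5],[0,0,0]]' --hand '[0,0,0]'

```text
t: 20.47
tool_pos: [0.4498, -0.253, 0.0975]
orientation: [0.866, 0.5, -0.001, -0.001]
ft_force: [0.4, 0.5, 0.8]
opening: 0.002
```

Call:
jog_arm --twist '[[0,0,0],[0,0,0],[0,0,0]]' --linear '[[0,0,1.5],[0,0,1.5],[0,0,0]]' --hand '[0,0,0]'

```text
t: 20.72
tool_pos: [0.4501, -0.2531, 0.0948]
orientation: [0.866, 0.5, -0.0, -0.0]
ft_force: [0.1, 0.2, 2.7]
opening: -0.002
```

Call:
jog_arm --twist '[[0,0,0],[0,0,0],[0,0,0]]' --linear '[[0,0,1.5],[0,0,1],[0,0,0]]' --hand '[0,0,0]'

```text
t: 20.97
tool_pos: [0.4501, -0.2531, 0.0923]
orientation: [0.866, 0.5, -0.0, -0.0]
ft_force: [-0.2, 0.1, 3.6]
opening: 0.004
```

Call:
jog_arm --twist '[[0,0,0],[0,0,0],[0,0,0]]' --linear '[[0,0,1],[0,0,0.5],[0,0,0]]' --hand '[0,0,0]'

```text
t: 21.22
tool_pos: [0.4501, -0.2531, 0.091]
orientation: [0.866, 0.5, -0.0, -0.0]
ft_force: [-1.0, 0.5, 3.5]
opening: -0.001
```

Call:
jog_arm --twist '[[0,0,0],[0,0,0],[0,0,0]]' --linear '[[0,0,0.8],[0,0,0.7],[0,0,0]]' --hand '[0,0,0]'

```text
t: 21.47
tool_pos: [0.4502, -0.2532, 0.0909]
orientation: [0.866, 0.5, -0.001, -0.001]
ft_force: [-5.2, 2.5, 13.5]
opening: -0.001
```

Call:
jog_arm --twist '[[0,0,0],[0,0,0],[0,0,0]]' --linear '[[0,0,0.8],[0,0,0.5],[0,0,0]]' --hand '[0,0,0]'

```text
t: 21.72
tool_pos: [0.4503, -0.2532, 0.0907]
orientation: [0.866, 0.5, -0.001, -0.001]
ft_force: [-7.3, 3.5, 21.3]
opening: 0.0
```

Call:
jog_arm --twist '[[0,0,0],[0,0,0],[0,0,0],[0,0,0],[0,0,0]]' --linear '[[0,0,-4],[0,0,-8],[0,0,-15],[0,0,-30],[0,0,-35]]' --hand '[0,0,0,0,0.2]'

```text
t: 22.13
tool_pos: [0.4479, -0.2517, 0.178]
orientation: [0.866, 0.5, -0.002, -0.004]
ft_force: [0.4, 0.0, 0.5]
opening: 0.13
```

Run:
```python
from h import *
show(); plan([.4975,.007,.22],toolR(0,90,-1))
T=camera_model("top")
f=grab_frame("top")[:,:,::-1];cv2.imwrite("pics/q_t.png",cv2.resize(f[160:305,350:490],None,fx=4,fy=4,interpolation=cv2.INTER_CUBIC))
f=grab_frame("scene")[:,:,::-1];cv2.imwrite("pics/q_s.png",cv2.resize(f[130:320,90:330],None,fx=3,fy=3))
```

```text
t 22.13 p [ 0.4479 -0.2517  0.178 ] z [-0.007  0.004 -1.   ] y [ 0.866 -0.5   -0.008] j [-0.56  0.03  2.02 -0.    1.1  -0.04] f [0.4 0.  0.5] op 0.13
n 10 d [ 49.6 258.7  42. ] rot deg [-0.4  0.2 60. ]
-- 0
tw [-0.0007, 0.0004, 0.1048] lin [24.9, -8.7, -4.1]
tw [-0.0007, 0.0004, 0.1048] lin [23.8, -11.2, -4.1]
tw [-0.0007, 0.0004, 0.1048] lin [22.5, -13.6, -4.1]
tw [-0.0007, 0.0004, 0.1048] lin [21.0, -15.9, -4.1]
tw [-0.0007, 0.0004, 0.1048] lin [19.2, -18.0, -4.1]
-- 5
tw [-0.0007, 0.0004, 0.1048] lin [17.2, -19.9, -4.1]
tw [-0.0007, 0.0004, 0.1048] lin [15.1, -21.6, -4.1]
tw [-0.0007, 0.0004, 0.1048] lin [12.7, -23.1, -4.2]
tw [-0.0007, 0.0004, 0.1048] lin [10.2, -24.3, -4.2]
tw [-0.0007, 0.0004, 0.1048] lin [7.6, -25.2, -4.2]
```

View pics/q_s.png

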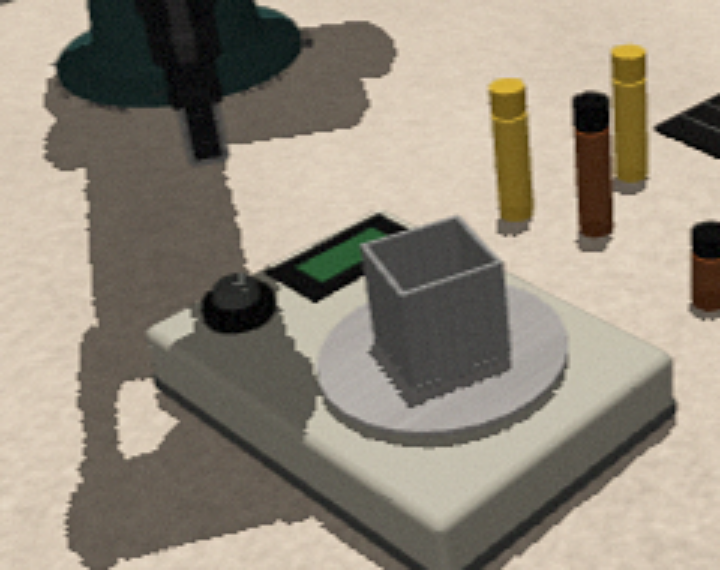

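The button at (238,290) in the crop is back up and the cup has not moved. On to the tall amber vial.

Call:
jog_arm --twist '[[0,0,0.105],[0,0,0.105],[0,0,0.105],[0,0,0.105],[0,0,0.105]]' --linear '[[20,-7,-7],[24,-11,-7],[22.5,-13.6,-7],[21,-16,-7],[19,-18,-7]]' --hand '[0.5,0.55,0.55,0.55,0.55]'

```text
t: 22.65
tool_pos: [0.4735, -0.1276, 0.2144]
orientation: [0.967, 0.256, -0.001, -0.001]
ft_force: [0.4, -0.6, -0.4]
opening: 0.549
```

Call:
jog_arm --twist '[[0,0,0.105],[0,0,0.105],[0,0,0.105],[0,0,0.105],[0,0,0.105]]' --linear '[[18,-20,-3],[16,-22,-3],[13,-23,0],[10,-24,0],[7,-20,0]]' --hand '[0.55,0.55,0.55,0.55,0.55]'

```text
t: 23.07
tool_pos: [0.4999, -0.0021, 0.2202]
orientation: [1.0, -0.003, -0.001, -0.001]
ft_force: [0.1, 1.0, -0.2]
opening: 0.551
```

Call:
jog_arm --twist '[[0,0,0],[0,0,0]]' --linear '[[0,0,0],[0,0,0]]' --hand '[0.55,0.55]'

```text
t: 23.23
tool_pos: [0.4999, -0.0031, 0.2201]
orientation: [1.0, 0.001, -0.001, -0.0]
ft_force: [0.6, -0.5, -0.6]
opening: 0.552
```

Run:
```python
from h import *
show(); plan([.4975,.007,.15],toolR(0,90,-1))
W=camera_model("wrist"); f=grab_frame("wrist")[:,:,::-1]; cv2.imwrite("pics/r_w.png",f); print(proj(W,[.4975,.007,.105]),proj(W,[.4975,.007,.0]))
```

```text
t 23.23 p [ 0.4999 -0.0031  0.2201] z [-0.003  0.    -1.   ] y [ 0.002 -1.    -0.   ] j [-0.06 -0.04  2.01  0.    1.18  1.51] f [ 0.6 -0.5 -0.6] op 0.552
n 2 d [ -2.4  10.1 -70.1] rot deg [-0.   0.2  0.1]
-- 0
tw [-0.0002, 0.0015, 0.0008] lin [-1.1, -5.0, 35.1]
tw [-0.0002, 0.0015, 0.0008] lin [-1.1, -5.0, 35.1]
[312.72607651 203.38628903] [316.54584261 169.59239852]
```

View pics/r_w.png

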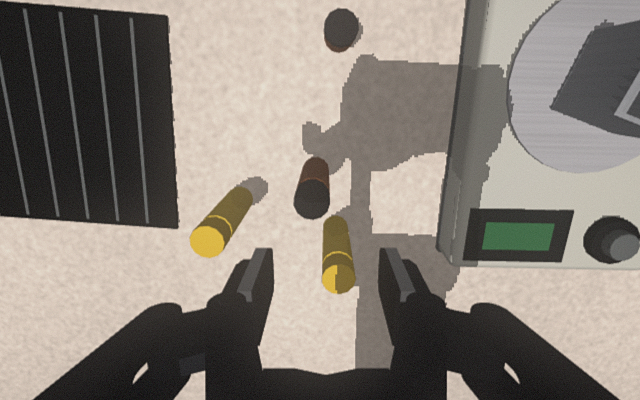

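The wrist view shows the black cap at (312,201), against a prediction of (313,203). The yellow look-alikes at (208,241) and (338,280) lie outside the jaws' path. Descending.

Call:
jog_arm --twist '[[0,0.002,0],[0,0,0],[0,0,0],[0,0,0],[0,0,0]]' --linear '[[-1,-5,20],[-1,-5,30],[0,0,30],[0,0,20],[0,0,10]]' --hand '[0.55,0.55,0.55,0.55,0.55]'

```text
t: 23.7
tool_pos: [0.4954, 0.0051, 0.1074]
orientation: [1.0, -0.001, -0.003, -0.0]
ft_force: [-0.8, -0.4, -0.1]
opening: 0.551
```

Call:
jog_arm --twist '[[0,0,0],[0,0,0]]' --linear '[[0,0,5],[0,0,0]]' --hand '[0.55,0.55]'

```text
t: 23.87
tool_pos: [0.4977, 0.0054, 0.1051]
orientation: [1.0, -0.001, -0.001, -0.0]
ft_force: [0.3, 0.1, -0.1]
opening: 0.55
```

Run:
```python
from h import *
show(); plan([.498,.007,.095],toolR(0,90,-1),2)
W=camera_model("wrist"); f=grab_frame("wrist")[:,:,::-1]; cv2.imwrite("pics/s_w.png",f)
```

```text
t 23.87 p [0.4977 0.0054 0.1051] z [-0.002  0.001 -1.   ] y [-0.003 -1.    -0.001] j [-0.04  0.08  2.12  0.    0.94  1.53] f [ 0.3  0.1 -0.1] op 0.55
n 2 d [  0.3   1.6 -10.1] rot deg [-0.   0.1 -0.2]
-- 0
tw [-0.0003, 0.0008, -0.0014] lin [0.2, -0.8, 5.0]
tw [-0.0003, 0.0008, -0.0014] lin [0.2, -0.8, 5.0]
```

View pics/s_w.png

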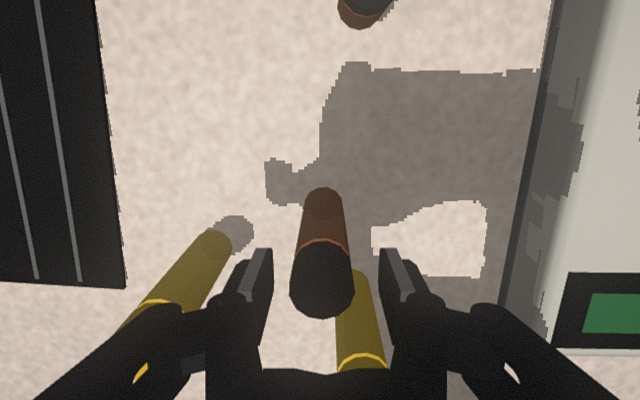

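Call:
jog_arm --twist '[[0,0,0],[0,0,0],[0,0,0]]' --linear '[[0,-0.8,5],[0,-0.6,5],[0,0,0]]' --hand '[0.55,0.55,0.55]'

```text
t: 24.17
tool_pos: [0.4985, 0.0076, 0.096]
orientation: [1.0, -0.001, 0.0, -0.0]
ft_force: [-0.7, -0.2, 0.3]
opening: 0.554
```

Call:
jog_arm --twist '[[0,0,0],[0,0,0],[0,0,0],[0,0,0],[0,0,0]]' --linear '[[0,0,0],[0,0,0],[0,0,0],[0,0,0],[0,0,0]]' --hand '[0.4,0.3,0.15,0.1,0.1]'

```text
t: 24.58
tool_pos: [0.4988, 0.0075, 0.0965]
orientation: [1.0, -0.001, 0.001, -0.0]
ft_force: [-0.4, -0.6, 2.6]
opening: 0.286
```

Call:
jog_arm --twist '[[0,0,0],[0,0,0],[0,0,0],[0,0,0]]' --linear '[[0,0,0],[0,0,0],[0,0,-5],[0,0,-10]]' --hand '[0.1,0.1,0.1,0.1]'

```text
t: 24.92
tool_pos: [0.4965, 0.0076, 0.1097]
orientation: [1.0, -0.001, -0.002, -0.0]
ft_force: [-0.3, -0.7, -0.1]
opening: 0.288
```

Run:
```python
from h import *
show()
f=grab_frame("scene")[:,:,::-1]; cv2.imwrite("pics/t_s.png",cv2.resize(f[120:260,220:400],None,fx=4,fy=4))
```

```text
t 24.92 p [0.4965 0.0076 0.1097] z [-0.004  0.001 -1.   ] y [-0.002 -1.    -0.001] j [-0.04  0.07  2.12  0.    0.95  1.54] f [-0.3 -0.7 -0.1] op 0.288
```

View pics/t_s.png

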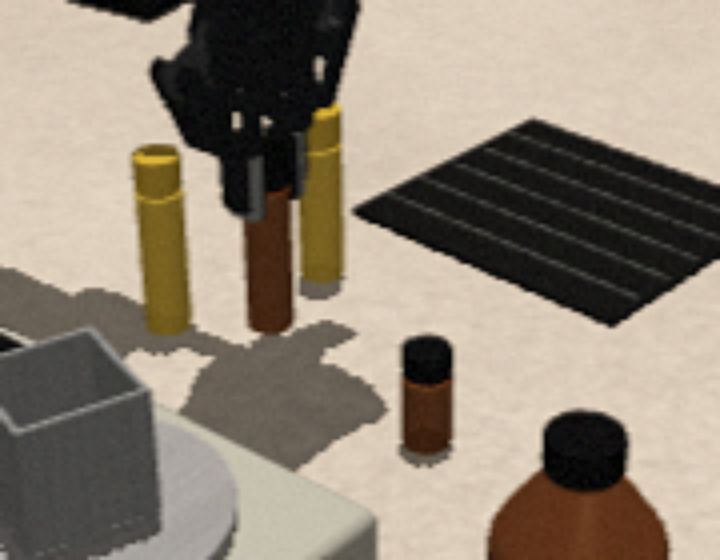

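The tall amber vial is lifted in the gripper at crop (270,260), and both yellow vials and the short one are untouched. Raising and carrying it over.

Call:
jog_arm --twist '[[0,0,0],[0,0,0],[0,0,0],[0,0,0],[0,0,0]]' --linear '[[0,0,-20],[0,0,-35],[0,0,-35],[0,0,-35],[0,0,-30]]' --hand '[0.1,0.1,0.1,0.1,0.1]'

```text
t: 25.38
tool_pos: [0.4984, 0.0075, 0.2688]
orientation: [1.0, -0.001, 0.001, -0.0]
ft_force: [1.5, 0.3, -0.2]
opening: 0.286
```

Call:
jog_arm --twist '[[0,0,0],[0,0,0],[0,0,0],[0,0,0],[0,0,0]]' --linear '[[6,15,-5],[12,32,0],[12,33,0],[12,33,0],[12,33,0]]' --hand '[0.1,0.1,0.1,0.1,0.1]'

```text
t: 25.8
tool_pos: [0.5521, -0.1399, 0.2715]
orientation: [1.0, -0.001, 0.001, -0.0]
ft_force: [0.4, 1.3, -0.5]
opening: 0.286
```

Call:
jog_arm --twist '[[0,0,0],[0,0,0],[0,0,0],[0,0,0]]' --linear '[[12,32,0],[9,25,0],[4,10,0],[0,0,0]]' --hand '[0.1,0.1,0.1,0.1]'

```text
t: 26.13
tool_pos: [0.5771, -0.208, 0.2706]
orientation: [1.0, -0.003, 0.0, -0.0]
ft_force: [0.0, -0.5, -0.5]
opening: 0.284
```

Run:
```python
from h import *
show(); plan([.579,-.211,.24],toolR(0,90,-1),2)
f=grab_frame("wrist")[:,:,::-1]; cv2.imwrite("pics/u_w.png",f)
f=grab_frame("scene")[:,:,::-1]; cv2.imwrite("pics/u_s.png",cv2.resize(f[70:320,110:360],None,fx=2.4,fy=2.4))
```

```text
t 26.13 p [ 0.5771 -0.208   0.2706] z [ 0.  0. -1.] y [-0.005 -1.    -0.   ] j [-0.39  0.14  1.73  0.    1.28  1.19] f [ 0.  -0.5 -0.5] op 0.284
n 2 d [  1.9  -3.  -30.6] rot deg [-0.  -0.  -0.3]
-- 0
tw [-0.0001, -0.0001, -0.0026] lin [1.0, 1.5, 15.3]
tw [-0.0001, -0.0001, -0.0026] lin [1.0, 1.5, 15.3]
```

View pics/u_w.png

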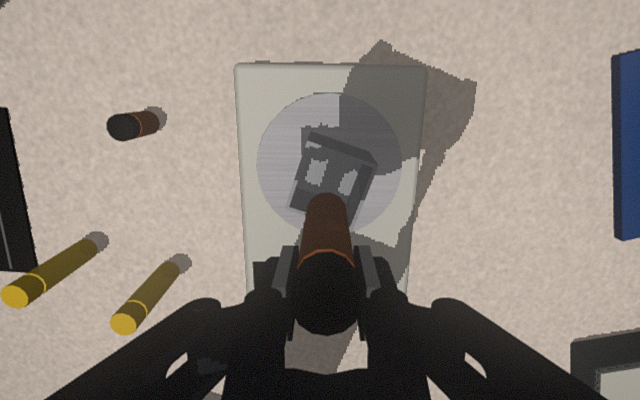

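View pics/u_s.png

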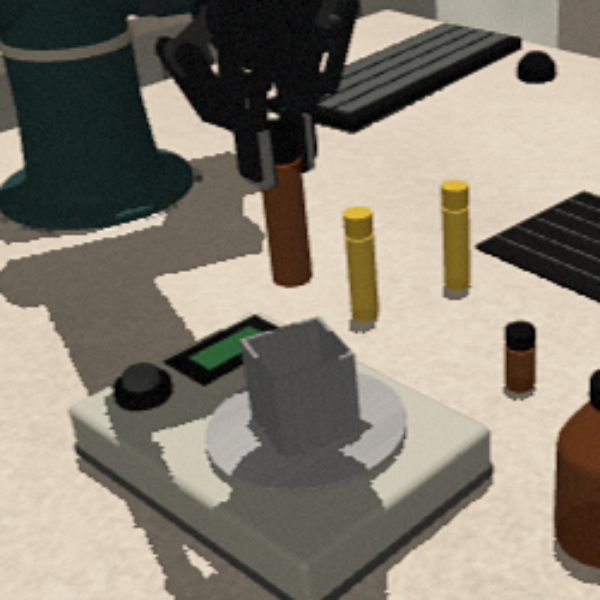

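Run:
```python
from h import *
W=camera_model("wrist");s=state();p=s["tool_pos"]
for r in (0,.013,-.013): print(proj(W,p-[0,0,.0965]+np.array([r,0,0])),end=' ')
print("side",proj(W,p-[0,0,.0965]+np.array([0,.013,0])),proj(W,p-[0,0,.0965]-np.array([0,.013,0])))
print("top",proj(W,p+[0,0,.0085]))
S=camera_model("scene"); print("scene foot",(proj(S,p-[0,0,.0965])-[110,70])*2.4,"top",(proj(S,p+[0,0,.0085])-[110,70])*2.4)
print("rim",proj(W,[.579,-.211,.124]))
```

```text
[327.34189879 209.30410638] [327.28992688 190.10780466] [327.3921264  227.85613433] side [307.35353299 209.36492474] [347.33778118 209.24326515]
top [328.03890699 305.27208694]
scene foot [292.02661493 277.7119688 ] top [274.39774424 125.95852955]
rim [334.67090131 184.8322712 ]
```

The held vial hangs vertical and its foot lies within about 3 px of where it should be in both views. Lowering it into the cup.

Call:
jog_arm --twist '[[0,0,-0.002],[0,0,-0.002],[0,0,0],[0,0,0],[0,0,0]]' --linear '[[1,1.5,10],[1,1.5,16],[0,0,6],[0,0,0],[0,0,0]]' --hand '[0.1,0.1,0.1,0.1,0.1]'

```text
t: 26.65
tool_pos: [0.5781, -0.2075, 0.238]
orientation: [1.0, 0.001, -0.001, -0.001]
ft_force: [-0.6, -0.2, -0.2]
opening: 0.289
```

Run:
```python
from h import *
show(); plan([.579,-.211,.168],toolR(0,90,-1),4)
f=grab_frame("wrist")[:,:,::-1]; cv2.imwrite("pics/v_w.png",f[:300,150:500])
f=grab_frame("scene")[:,:,::-1]; cv2.imwrite("pics/v_s.png",cv2.resize(f[120:300,150:330],None,fx=3.2,fy=3.2))
```

```text
t 26.65 p [ 0.5781 -0.2075  0.238 ] z [-0.001  0.001 -1.   ] y [ 0.003 -1.    -0.001] j [-0.39  0.16  1.76  0.    1.22  1.18] f [-0.6 -0.2 -0.2] op 0.289
n 4 d [  0.9  -3.5 -70. ] rot deg [-0.1  0.1  0.2]
-- 0
tw [-0.0004, 0.0003, 0.0007] lin [0.3, 0.9, 17.5]
tw [-0.0004, 0.0003, 0.0007] lin [0.2, 0.9, 17.5]
tw [-0.0004, 0.0003, 0.0007] lin [0.2, 0.9, 17.5]
tw [-0.0004, 0.0003, 0.0007] lin [0.2, 0.9, 17.5]
```

View pics/v_s.png

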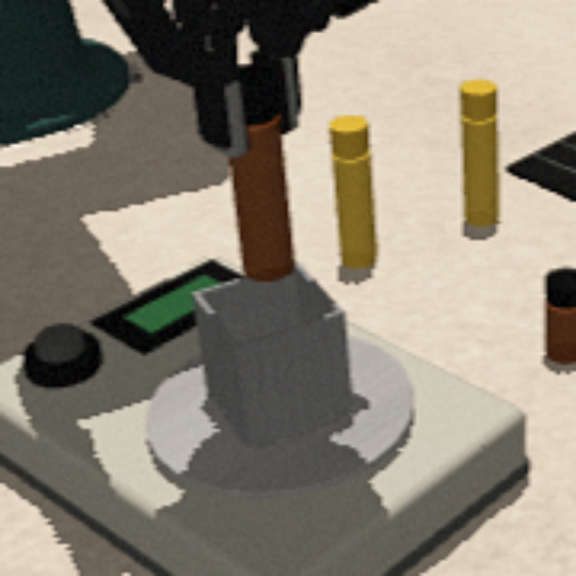

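View pics/v_w.png

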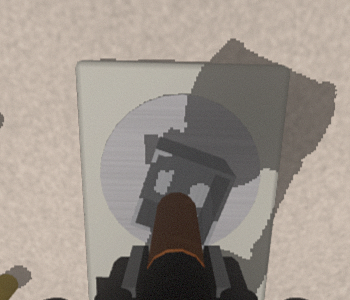

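Call:
jog_arm --twist '[[0,0,0],[0,0,0],[0,0,0],[0,0,0],[0,0,0]]' --linear '[[0.4,1.5,8],[0.4,1.5,16],[0,0.5,20],[0,0,15],[0,0,8]]' --hand '[0.1,0.1,0.1,0.1,0.1]'

```text
t: 27.17
tool_pos: [0.5786, -0.2119, 0.1695]
orientation: [1.0, 0.001, -0.001, -0.001]
ft_force: [-1.2, 0.1, -0.3]
opening: 0.288
```

Call:
jog_arm --twist '[[0,0,0],[0,0,0]]' --linear '[[0,0,2],[0,0,0]]' --hand '[0.1,0.1]'

```text
t: 27.33
tool_pos: [0.5794, -0.2121, 0.1693]
orientation: [1.0, 0.001, -0.0, -0.0]
ft_force: [-0.1, 1.0, -0.3]
opening: 0.284
```

Call:
jog_arm --twist '[[0,0,0],[0,0,0]]' --linear '[[0,0,2],[0,0,0]]' --hand '[0.1,0.1]'

```text
t: 27.5
tool_pos: [0.5804, -0.2125, 0.1689]
orientation: [1.0, 0.001, 0.001, 0.0]
ft_force: [-0.6, -0.2, -1.3]
opening: 0.284
```

Call:
jog_arm --twist '[[0,0,0],[0,0,0],[0,0,0]]' --linear '[[0,0,2],[0,0,2],[0,0,0]]' --hand '[0.1,0.1,0.1]'

```text
t: 27.75
tool_pos: [0.5796, -0.2122, 0.1638]
orientation: [1.0, 0.001, 0.0, -0.0]
ft_force: [-0.4, 0.8, -1.0]
opening: 0.287
```

Call:
jog_arm --twist '[[0,0,0],[0,0,0]]' --linear '[[0,0,1.5],[0,0,0]]' --hand '[0.1,0.1]'

```text
t: 27.92
tool_pos: [0.5795, -0.2121, 0.1621]
orientation: [1.0, 0.001, 0.0, -0.0]
ft_force: [0.2, 0.1, -0.7]
opening: 0.285
```

Call:
jog_arm --twist '[[0,0,0],[0,0,0]]' --linear '[[0,0,1],[0,0,0]]' --hand '[0.1,0.1]'

```text
t: 28.08
tool_pos: [0.5795, -0.2122, 0.1611]
orientation: [1.0, 0.001, 0.0, -0.0]
ft_force: [-0.8, -0.5, -1.6]
opening: 0.284
```

Call:
jog_arm --twist '[[0,0,0],[0,0,0]]' --linear '[[0,0,1],[0,0,0]]' --hand '[0.1,0.1]'

```text
t: 28.25
tool_pos: [0.5798, -0.2123, 0.1605]
orientation: [1.0, 0.001, 0.0, -0.0]
ft_force: [-0.2, -0.1, 0.2]
opening: 0.288
```

Call:
jog_arm --twist '[[0,0,0],[0,0,0]]' --linear '[[0,0,0.8],[0,0,0]]' --hand '[0.1,0.1]'

```text
t: 28.42
tool_pos: [0.58, -0.2123, 0.1605]
orientation: [1.0, 0.001, 0.001, -0.0]
ft_force: [-0.8, 0.4, 4.9]
opening: 0.288
```

Contact came at TCP height 0.1605, exactly as expected, so I'm releasing.

Call:
jog_arm --twist '[[0,0,0],[0,0,0],[0,0,0],[0,0,0]]' --linear '[[0,0,0],[0,0,0],[0,0,0],[0,0,0]]' --hand '[0.33,0.4,0.55,0.6]'

```text
t: 28.75
tool_pos: [0.5794, -0.2121, 0.1591]
orientation: [1.0, 0.001, -0.0, -0.0]
ft_force: [-0.4, 0.4, -0.3]
opening: 0.598
```

Call:
jog_arm --twist '[[0,0,0],[0,0,0],[0,0,0],[0,0,0],[0,0,0]]' --linear '[[0,0,-8],[0,0,-15],[0,0,-25],[0,0,-35],[0,0,-35]]' --hand '[0.6,0.6,0.6,0.6,0.6]'

```text
t: 29.17
tool_pos: [0.5787, -0.2119, 0.2779]
orientation: [1.0, 0.001, -0.001, -0.001]
ft_force: [-0.1, -0.5, 0.2]
opening: 0.603
```

Run:
```python
from h import *
show()
f=grab_frame("wrist")[:,:,::-1]; cv2.imwrite("pics/x_w.png",f)
f=grab_frame("scene")[:,:,::-1]; cv2.imwrite("pics/x_s.png",cv2.resize(f[60:320,110:460],None,fx=2.2,fy=2.2))
```

```text
t 29.17 p [ 0.5787 -0.2119  0.2779] z [-0.002  0.002 -1.   ] y [ 0.002 -1.    -0.002] j [-0.39  0.14  1.71  0.    1.29  1.18] f [-0.1 -0.5  0.2] op 0.603
```

View pics/x_s.png

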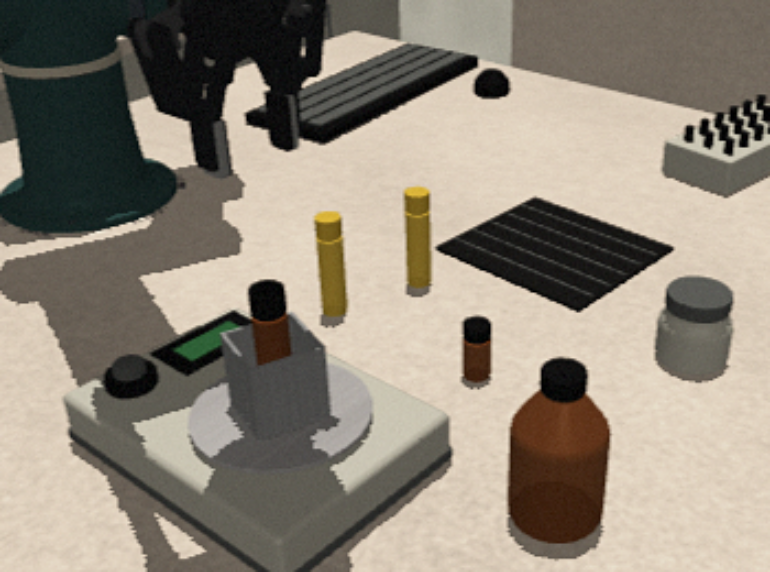

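View pics/x_w.png

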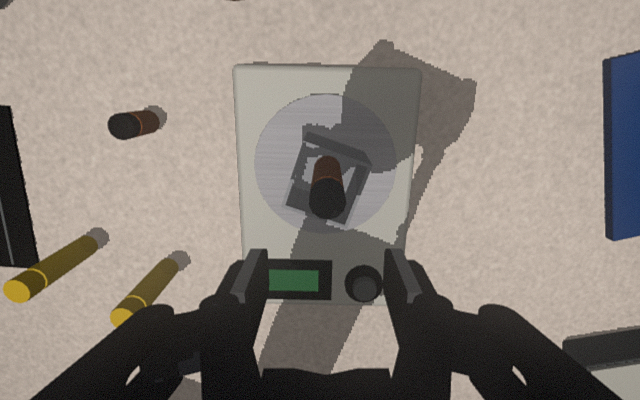

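The vial stands upright inside the cup, cap up: scene crop (268,320), wrist (327,195). The gripper is clear and the other objects look unmoved. I'll hold for a moment, then hand the job in.

Call:
jog_arm --twist '[[0,0,0],[0,0,0],[0,0,0],[0,0,0],[0,0,0]]' --linear '[[0,0,0],[0,0,0],[0,0,0],[0,0,0],[0,0,0]]' --hand '[0.6,0.6,0.6,0.6,0.6]'

```text
t: 29.68
tool_pos: [0.5788, -0.2119, 0.2758]
orientation: [1.0, 0.001, -0.001, -0.001]
ft_force: [-0.4, -1.1, 0.0]
opening: 0.6
```

Run:
```python
from h import *
a=cv2.imread("pics/x_s.png"); f=grab_frame("scene")[:,:,::-1]; b=cv2.resize(f[60:320,110:460],None,fx=2.2,fy=2.2)
print(cv2.absdiff(a,b)[280:470,180:400].mean()); show(); print(close_job())
```

```text
2.8683094098883575
t 29.73 p [ 0.579 -0.212  0.276] z [-0.002  0.002 -1.   ] y [ 0.002 -1.    -0.002] j [-0.39  0.14  1.71  0.    1.29  1.18] f [0.4 0.4 0.4] op 0.6
the job is handed in; nothing more can be done
None
```

The job is done and handed in at about 29.7 s of the 72 s allowed. I flipped the cup in two grasps, laying it on its side on the mat in between. It now stands mouth up at the pan centre, and projected outlines fitted the top image closely at (0.579, -0.211).

- **Tare:** with only the cup on the pan, I pressed the button to its hard stop. The spring force was about 3.6 N and then jumped to about 21 N. The next picture showed the button back up.
- **Vial:** the tall amber vial was set down in the cup, cap up. Contact came at the expected height, at about 5 N.
- **Final state:** the gripper is open and about 10 cm above the vial. The last frames show the vial upright in the cup and no visible change after half a second. The short vial, jar, bottle and both yellow look-alikes look unmoved; I judged this by eye and did not remeasure them.
- **Checks that disagreed:**
  - In the first grasp the cup sat about 7 mm off in the gripper, so I re-measured from the wrist view before laying it down.
  - One oblique wrist estimate of the lying cup was about 10 mm off the top view. A later square-on look settled it at (0.549, 0.237).
  - My first tilt plan ran toward the limit of joint 5, so I did the flip with the tool pointing sideways instead.

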